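# Fetch the drilling jig from behind the tooling

### The arm

A 6-joint arm with a two-finger parallel gripper is mounted at the origin on the work surface. World frame = base frame: x ahead of the robot, y to its left, z up, the work surface at z = 0. Lengths are in m, angles in degrees, forces in N, time in s.
With the tool pointing down it reaches from about 0.35 to 0.875 m from the base axis. Payload 4.2 kg.
Tool frame: the origin (TCP) lies on the centre line of the jaws, within the pads' length; the fingertips stand 19 mm ahead of it and the grasp point (between the pads) is the TCP; z points along the fingers, y is the line along which they close (so a half turn about z gives the same grasp; the last joint's range is limited). The gripper opens to 87 mm and grips with 3 to 60 N. Pads are 19 mm wide; open, the fingers measure 117 mm over their backs; the gripper's body (75 mm by 190 mm) begins 51 mm behind the grasp point.
Start: joints at [-52.449, 22.042, 0.453, 0, -68.411, -14.817], TCP at [0.242, -0.576, 0.242] pointing down, gripper open.
Joint ranges: [-179.83, 179.83], [-69.29, 118.12], [-61.27, 80.66], [-181.25, 117.63], [-171.15, -9.14], [-177.46, 177.46]. Speed limits (degrees/s): [159.86, 159.86, 180, 180, 180, 180].

### API

Orientations are given as a 3x3 rotation matrix whose columns are the frame's x, y, z axes.
In Python, from station import sense, capture, finish_job, search_frame, masks_of gives the robot as it stands.
- The arm moves only by the tool drive_tool, never from a script. Its argument "rows" is a list of rows, each a list of 7 numbers: the opening in per cent of the stroke, from 0 (shut) to 100 (fully open), then the shift along the world's x, y, z in mm, then the turn, a rotation vector about the world's x, y, z in rad. In form: [[fingers, dx, dy, dz, wx, wy, wz], ...]. A call has 1 to 5 rows; each row shifts and turns the commanded pose from where the row before left it; what a row does not reach is not made up. A row lasts 1/12 s, in which the tool goes at most 41.7 mm and 7.16 degrees, less where a joint would pass 70% of its speed; a pose out of reach is approached as far as the arm can. A call is refused whole if a number of a shift passes 41.7 or a number of a turn 0.125, either way. A call with a gripper value outside its range is refused whole. The fingers move at their own pace and stop on an object; the grip force is fixed at half the most. Time passes only in rows, so rows that do not move let the fingers close. It gives the time, the measured TCP pose, the force, the opening and the grip force at its end, in the units of the state.
- sense(): the state, without advancing time (a new reading comes with each control period).
- capture(name): name is "scene" or "top"; returns a dict with "frame" (420x560x3 uint8, red, green, blue), "z_map" (420x560 float32, m along the optical axis (not along the pixel's ray), 0 where there is no reading), "fx", "fy", "cx", "cy" (pixels), "R" (3x3) and "t" (3): a world point X has camera coordinates R X + t. Camera axes: x right, y down, z forward; pixel columns grow to the right and rows downward; lengths in m; the calibration is good to about 2 mm. A picture is of the moment at which its call begins.
- finish_job(): hands the job in; it is judged then, once.
Trained networks look in a picture, given as the dict that the camera call returned (one of the last four; its "shot" number tells which), for a name from the list of things; names that differ only in an ending like _2 or _b are one class to them, and where a whole thing is asked for, a point or a joint stands for the part that bears it (a point fixed in the world has none). Each returns a list of dicts, best first, with "p" (0 to 1); they miss things now and then, are a little off and sometimes report something else, mostly with a low value. They report only what shows in the picture. A call takes as long as a camera call.
- search_frame(label, picture): "xy" ([column, row] in pixels, amid what is visible of it).
- masks_of(label, picture): "region" (420x560 bool, what is visible of it) and "xy" ([column, row] in pixels, amid what is visible of it).
The state is a dict: "time_s": time; "joints": joint angles; "joint_velocities": joint speeds; "effort": joint torques, N m; "tcp_pos": TCP position; "ee_rot": TCP orientation; "wrist_force": force on the tool from outside, world axes, zero at the start; "moment": the same for the moment, N m; "gripper_width": opening from 0.0 (shut) to 1.0 (fully open); "gripper_force": force on a finger pad.
Only numpy, scipy, OpenCV 4.12 (cv2) and the standard library are available. Lean on these libraries where they do the work, as an engineer would, in place of code of your own. Each camera call takes 0.05 s, during which the arm holds its last target. There are 200 camera calls.

### The job

The drilling jig lies at the back of the wooden tooling box, behind a tin, a block of drill bits and a jar: first clear all three onto the rubber mat, standing upright, then lay the jig flat in the recess of the aluminium cradle, inside its border (either way round), and after that put the tin, the bit block and the jar back upright in the box, each in the very place where it stood at the start. Set everything down rather than dropping it, keep the three upright, and leave the card tray, the handset and the hammer alone.

Things in the scene. Friction and masses are not known exactly. Their poses are not given: they have to be found in the camera images.
- toolbox: Fixed open wooden box, 166 (x) x 216 (y) x 41 mm high; walls 8 mm, floor 6 mm thick. Origin: centre of its underside; +x towards its back (away from the robot), y along its long side. At the start the jig lies along its back; tin, bit block and jar stand in a row along y before it, in any order, about 63 mm apart (gaps about 12 mm) and about 8 mm from the jig.
- mat: Fixed flat black rubber mat, 280 (x) x 120 (y) x 4 mm: the side area. Origin: centre of its underside; x runs along its long side. It may lie to the left or to the right of the box.
- cradle: Fixed low aluminium jig cradle with a raised dark steel border: outside 76 (x) x 140 (y) mm; recess 56 (x) x 120 (y) mm, its floor 6 mm and the top of the border 12 mm above the table. Origin: centre of its underside; y runs along the long side. It may lie on either side of the box, with the mat on the other side.
- jig: Loose drilling jig: light beech bar 32 (x) x 96 (y) x 28 mm high with three steel drill bushes in its top, 0.12 kg. Origin: centre of its underside; y runs along its length. Lies flat on the box floor, with about 30 mm free between it and the back wall. Grip across its 32 mm width.
- tin: Loose upright round steel tin, 50 mm diameter (lid rim 52 mm from 78 mm up, look only), 94 mm high, about 0.22 kg. Origin: centre of its underside, z up its axis.
- bitblock: Loose upright square block of wood, 46 x 46 x 78 mm, with five short drill bits standing out of its top up to 98 mm, about 0.18 kg. Origin: centre of its underside; x and y square to its sides.
- jar: Loose upright round glass jar of brass screws, 52 mm diameter up to 66 mm high, then a shoulder and a black lid 38 mm in diameter, 90 mm high in all, about 0.25 kg. Origin: centre of its underside, z up its axis.
- cardtray: Bystander: grey plastic tray of index cards, 110 (x) x 240 (y) mm, up to 75 mm high. Origin: centre of its underside.
- handset: Bystander: black control handset, 45 (x) x 150 (y) x 18 mm. Origin: centre of its underside.
- hammer: Bystander: hammer lying flat along its x axis, about 300 mm long. Origin under it, on the table.

How it is judged (in metres and radians):
On the way, in this order (a step that is already met when the one before it is completed fails the run):
1. the tin, the bit block and the jar all stand released on the mat (x of tin in the frame of mat between -0.135 and 0.135 m and y of tin in the frame of mat between -0.055 and 0.055 m and height (world z) of each of tin, bitblock, jar below 0.012 m and angle between each of tin, bitblock, jar's own z axis and vertical below 0.15 rad and linear speed of each of tin, bitblock, jar below 0.03 m/s and contact force between the fingers and tin below 0.1 N and x of bitblock in the frame of mat between -0.135 and 0.135 m and y of bitblock in the frame of mat between -0.055 and 0.055 m and contact force between the fingers and bitblock below 0.1 N and x of jar in the frame of mat between -0.135 and 0.135 m and y of jar in the frame of mat between -0.055 and 0.055 m and contact force between the fingers and jar below 0.1 N), for 0.2 s.
2. the jig lies released in the recess of the cradle (x of jig in the frame of cradle between -0.014 and 0.014 m and y of jig in the frame of cradle between -0.014 and 0.014 m and z of jig in the frame of cradle between 0.003 and 0.0095 m and angle between the y axis of jig and the y axis of cradle, either way round below 0.3 rad and angle between jig's own z axis and vertical below 0.08 rad and linear speed of jig below 0.03 m/s and contact force between the fingers and jig below 0.1 N), for 0.2 s.
At the end, for the whole second after the job is handed in: The jig lies flat and released in the cradle's recess (centre within 14 mm of the cradle's centre along each of its axes, lengthwise within 0.3 rad), and the tin, the bit block and the jar stand upright, released and at rest in the box, each within 15 mm of the place where it stood at the start (all of step 2 and distance of each of tin, bitblock, jar from where it was at the start of the episode below 0.015 m and angle between each of tin, bitblock, jar's own z axis and vertical below 0.12 rad and linear speed of each of tin, bitblock, jar below 0.03 m/s and contact force between the fingers and tin below 0.1 N and contact force between the fingers and bitblock below 0.1 N and contact force between the fingers and jar below 0.1 N); the robot touches nothing.
It fails at once if the card tray, the handset or the hammer is moved more than 25 mm (distance of any of cardtray, handset, hammer from where it was at the start of the episode above 0.025 m).
It fails at once if the tin, the bit block or the jar is tipped by more than 40 degrees (angle between any of tin, bitblock, jar's own z axis and vertical above 0.7 rad).
It fails at once if the tin, the bit block, the jar or the jig is dropped or flung (faster than 0.7 m/s with no finger on it) ((linear speed of tin above 0.7 m/s and contact force between the fingers and tin below 0.01 N) or (linear speed of bitblock above 0.7 m/s and contact force between the fingers and bitblock below 0.01 N) or (linear speed of jar above 0.7 m/s and contact force between the fingers and jar below 0.01 N) or (linear speed of jig above 0.7 m/s and contact force between the fingers and jig below 0.01 N)).
It also fails if it takes over 141 s, if anything falls off the work surface, if the arm or the gripper's body presses on something with over 40 N, if the wrist force passes 120 N, or if a joint passes its speed limit or range.

## Working session

There is one attempt and no reset: what is moved stays moved. The work goes in short steps, Python scripts to look and compute and a tool call to move; the robot and the scene stay as the last step left them, time stands still between calls to the robot, and variables do not carry over. Pictures are saved under pics/ and viewed, at most 14 in all, crops included, and the job is handed in when it is done.

Besides the shell and the picture viewer there is one more tool, called after "Emit:" as name(argument=value, ...), one argument or row to a line, values as JSON. drive_tool: Moves the arm, as the interface text tells. Its arguments: {"type":"object","properties":{"rows":{"type":"array"}},"required":["rows"]}

```bash
mkdir -p pics
cat > h.py <<'E'
import numpy as np, cv2
from station import *
np.set_printoptions(precision=4,suppress=True)
def save(c,n): cv2.imwrite(f'pics/{n}.png',c['frame'][:,:,::-1])
def cloud(c):
    z=c['z_map']; v,u=np.mgrid[:z.shape[0],:z.shape[1]]
    P=np.stack([(u-c['cx'])/c['fx']*z,(v-c['cy'])/c['fy']*z,z],-1)
    W=(P-c['t'])@np.array(c['R'])
    W[z==0]=np.nan
    return W
E
python3 - <<'E'
from h import *
for n in ['top','scene']:
    c=capture(n); save(c,n+'0'); W=cloud(c)
    print(n,'cam at',-np.array(c['R']).T@c['t'])
    for l in ['toolbox','mat','cradle','jig','tin','bitblock','jar','cardtray','handset','hammer']:
        m=masks_of(l,c)
        if not m: print(l,None);continue
        m=m[0];p=W[m['region']];p=p[~np.isnan(p[:,0])]
        r=cv2.minAreaRect((p[:,:2]*1000).astype(np.float32))
        print(l,round(m['p'],2),np.round(m['xy']),len(p),'med',np.median(p,0),'z2-98',np.percentile(p[:,2],[2,98]),'rect',np.round(r[0],1),np.round(r[1],1),round(r[2],1))
print(sense()['ee_rot'],sense()['tcp_pos'])
E
```

```text
top cam at [0.3857 0.0321 1.5981]
toolbox 0.71 [308. 237.] 178 med [ 0.5077 -0.0482  0.0991] z2-98 [0.0518 0.106 ] rect [508.7 -47.7] [44.8 47.4] 44.8
mat 0.73 [382. 257.] 2733 med [ 0.452  -0.3084  0.0031] z2-98 [-0.0047  0.0106] rect [ 455.8 -308.9] [283.9 127.9] 6.7
cradle 0.95 [203. 248.] 857 med [0.4794 0.3233 0.0075] z2-98 [-0.0017  0.0178] rect [478.5 324.8] [146.5  76.6] 63.8
jig 0.57 [292. 224.] 252 med [0.5722 0.0073 0.0336] z2-98 [0.0097 0.0412] rect [574.8   6.5] [91.6 36.6] 77.9
tin 0.49 [309. 238.] 205 med [ 0.5082 -0.0452  0.0991] z2-98 [0.0383 0.1061] rect [510.6 -47.1] [48.6 50.7] 4.5
bitblock 0.74 [291. 234.] 214 med [0.5192 0.0183 0.0831] z2-98 [0.0021 0.1046] rect [526.6  16. ] [50.4 55.9] 79.2
jar 0.7 [273. 234.] 159 med [0.5298 0.0757 0.0922] z2-98 [0.0521 0.101 ] rect [531.7  76.2] [41.2 44.2] 89.8
cardtray 0.81 [448. 233.] 2581 med [ 0.53   -0.5392  0.044 ] z2-98 [-0.0005  0.0744] rect [ 536.6 -555.4] [249.  141.4] 4.6
handset 0.96 [308. 170.] 514 med [ 0.7714 -0.0514  0.0174] z2-98 [0.0052 0.0258] rect [773.8 -56.5] [ 46.3 148.3] 0.6
hammer 0.92 [136. 235.] 5
[... 697 characters left out ...]
7.9] 48.4
bitblock 0.9 [303. 201.] 375 med [0.5404 0.025  0.0751] z2-98 [0.0118 0.1014] rect [527.   17.9] [90.1 46.3] 80.6
jar 0.57 [316. 217.] 330 med [0.5496 0.087  0.0744] z2-98 [0.0165 0.0983] rect [541.8  81.6] [43.6 45.3] 42.0
cardtray 0.7 [206. 117.] 2132 med [ 0.547  -0.5185  0.0476] z2-98 [-0.0022  0.0721] rect [ 514.9 -574.9] [291.  183.5] 4.5
handset 0.74 [234. 237.] 685 med [ 0.7796 -0.0503  0.0159] z2-98 [-0.0026  0.0219] rect [773.6 -62.5] [ 54.6 168.5] 1.3
hammer 0.59 [432. 335.] 1137 med [0.5569 0.5639 0.0216] z2-98 [0.002  0.0283] rect [508.6 545.8] [ 94.  263.4] 84.7
[[-0.9223 -0.3864  0.    ]
 [-0.3864  0.9223  0.    ]
 [-0.      0.     -1.    ]] [ 0.2415 -0.5764  0.2415]
```

```bash
python3 - <<'E'
import cv2
a=cv2.imread('pics/top0.png')[150:300,170:450];b=cv2.imread('pics/scene0.png')[100:300,200:440]
cv2.imwrite('pics/a.png',cv2.resize(a,None,fx=2.8,fy=2.8,interpolation=2));cv2.imwrite('pics/b.png',cv2.resize(b,None,fx=3,fy=3,interpolation=2))
E
python3 - <<'E'
from h import *
s=sense(); print(s)
# fine: top surfaces
for n in ['top','scene']:
    c=capture(n);W=cloud(c)
    for l,lo,hi in [('tin',.085,.115),('bitblock',.065,.086),('jar',.082,.11),('jig',.025,.05)]:
        best=masks_of(l,c)
        if best:
            p=W[best[0]['region']];p=p[(p[:,2]>lo)&(p[:,2]<hi)]
            r=cv2.minAreaRect((p[:,:2]*1000).astype(np.float32))
            print(n,l,len(p),p.mean(0),np.round(r[0],1),np.round(r[1],1),round(r[2],1))
    m=(W[...,2]>.03)&(W[...,2]<.05)&(abs(W[...,0]-.54)<.16)&(abs(W[...,1])<.18)
    p=W[m];r=cv2.minAreaRect((p[:,:2]*1000).astype(np.float32));print('walls',r)
E
```

```text
{'time_s': 1.1, 'joints': array([-52.4489,  22.0411,   0.4518,  -0.0003, -68.4109, -14.8178]), 'joint_velocities': array([-0.0809, -0.0979, -0.0815,  0.0015, -0.0296, -0.0102]), 'effort': array([ -0.0012, -39.0483,  18.7626,   4.2244,   0.0155,  -0.    ]), 'tcp_pos': array([ 0.2415, -0.5764,  0.2415]), 'ee_rot': array([[-0.9223, -0.3864,  0.    ],
       [-0.3864,  0.9223,  0.    ],
       [-0.    ,  0.    , -1.    ]]), 'wrist_force': array([ 0.4381,  0.3414, -1.4828]), 'moment': array([-0.0048,  0.052 , -0.0062]), 'gripper_force': 0.0, 'gripper_width': 1.002356984930901}
top tin 182 [ 0.5102 -0.0476  0.0995] [511.  -47.1] [50.3 47.2] 90.0
top bitblock 125 [0.5204 0.0154 0.0818] [521.2  16.5] [44.1 44.3] 88.2
top jar 3 [ 0.5252 -0.0298  0.0914] [526.2 -31.8] [ 1.7 56.8] 19.6
top jig 221 [0.5715 0.0063 0.0338] [572.1   6.1] [89.4 31.2] 77.0
walls ((542.5693969726562, 10.943687438964844), (216.33399963378906, 166.87232971191406), 78.77152252197266)
scene tin 194 [ 0.5167 -0.0432  0.0972] [522.2 -39.4] [73.2 49.6] 38.7
scene bitblock 175 [0.5308 0.0225 0.0788] [526.8  20.3] [79.3 46. ] 79.7
scene jar 124 [0.5397 0.0799 0.0928] [538.5  78.3] [40.8 34.7] 51.1
scene jig 261 [0.5771 0.0084 0.0321] [575.5   5.7] [98.2 33.9] 77.2
walls ((544.09619140625, 11.190803527832031), (222.58734130859375, 170.83804321289062), 78.83615112304688)
```

View pics/a.png

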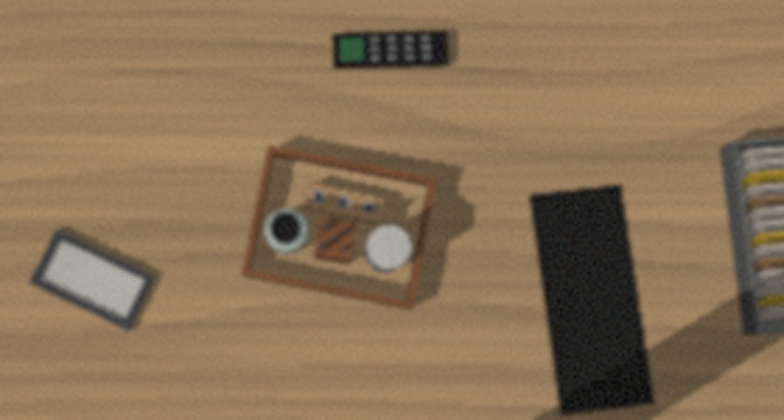

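View pics/b.png

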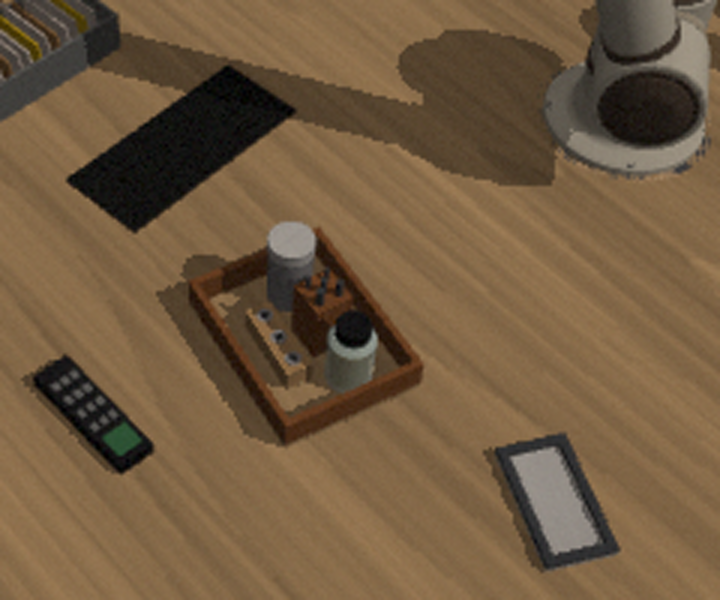

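The top view shows the tin at (388,246), the block at (335,238) and the jar at (287,230) inside the box, with the jig behind them. The mat is at (590,298), on the robot's right, and the cradle is at (95,278), on its left. Box yaw is about -11.2°, so I'll grip across box x, above the jig's top.

Emit:
drive_tool(
  rows=[
    [83,18,35.3,0,0,0,0.0653],
    [83,18,35.3,0,0,0,0.0653],
    [83,18,35.3,0,0,0,0.0653],
    [83,18,35.3,0,0,0,0.0653],
    [83,18,35.3,0,0,0,0.0653],
  ],
)

```text
time_s: 2.02
tcp_pos: [0.3319, -0.3984, 0.2416]
ee_rot: [[-0.748, -0.664, 0.0], [-0.664, 0.748, -0.0], [-0.0, -0.0, -1.0]]
wrist_force: [1.5, -0.5, 0.3]
gripper_width: 0.84
gripper_force: 0.0
```

Emit:
drive_tool(
  rows=[
    [83,18,35.3,0,0,0,0.0653],
    [83,18,35.3,0,0,0,0.0653],
    [83,18,35.3,0,0,0,0.0653],
    [83,18,35.3,0,0,0,0.0653],
    [83,18,35.3,0,0,0,0.0653],
  ],
)

```text
time_s: 2.43
tcp_pos: [0.4221, -0.2216, 0.242]
ee_rot: [[-0.495, -0.869, 0.001], [-0.869, 0.495, -0.0], [-0.0, -0.001, -1.0]]
wrist_force: [0.8, -0.3, 0.0]
gripper_width: 0.833
gripper_force: 0.0
```

Emit:
drive_tool(
  rows=[
    [83,18,35.3,0,0,0,0.0653],
    [83,18,35.3,0,0,0,0.0653],
    [83,18,35.3,0,0,0,0.0653],
    [83,18,35.3,0,0,0,0.0653],
    [83,18,35.3,0,0,0,0.0653],
  ],
)

```text
time_s: 2.85
tcp_pos: [0.5121, -0.0449, 0.242]
ee_rot: [[-0.19, -0.982, 0.001], [-0.982, 0.19, 0.0], [-0.0, -0.001, -1.0]]
wrist_force: [0.7, -1.4, -0.3]
gripper_width: 0.831
gripper_force: 0.0
```

Emit:
drive_tool(
  rows=[
    [83,0,0,-35,0,0,0],
    [83,0,0,-35,0,0,0],
    [83,0,0,0,0,0,0],
    [83,0,0,0,0,0,0],
  ],
)

```text
time_s: 3.18
tcp_pos: [0.5107, -0.0472, 0.1707]
ee_rot: [[-0.193, -0.981, -0.004], [-0.981, 0.193, -0.002], [0.002, 0.004, -1.0]]
wrist_force: [0.7, -0.3, 1.2]
gripper_width: 0.83
gripper_force: 0.0
```

Emit:
drive_tool(
  rows=[
    [83,0,0,-35,0,0,0],
    [83,0,0,-35,0,0,0],
    [83,0,0,-25,0,0,0],
    [83,0,0,-16,0,0,0],
    [83,0,0,0,0,0,0],
  ],
)

```text
time_s: 3.6
tcp_pos: [0.5112, -0.0476, 0.0597]
ee_rot: [[-0.194, -0.981, -0.003], [-0.981, 0.194, -0.001], [0.001, 0.003, -1.0]]
wrist_force: [-1.6, -0.1, 0.1]
gripper_width: 0.827
gripper_force: 0.0
```

Emit:
drive_tool(
  rows=[
    [20,0,0,0,0,0,0],
    [20,0,0,0,0,0,0],
    [20,0,0,0,0,0,0],
    [20,0,0,0,0,0,0],
    [20,0,0,0,0,0,0],
  ],
)

```text
time_s: 4.02
tcp_pos: [0.5124, -0.0468, 0.0621]
ee_rot: [[-0.193, -0.981, 0.003], [-0.981, 0.193, 0.0], [-0.001, -0.003, -1.0]]
wrist_force: [-0.8, 0.7, 3.4]
gripper_width: 0.568
gripper_force: 30.0
```

Emit:
drive_tool(
  rows=[
    [20,0,0,15,0,0,0],
    [20,0,0,30,0,0,0],
    [20,0,0,35,0,0,0],
    [20,4.9,-35.9,0,0,0,0],
    [20,4.9,-35.9,0,0,0,0],
  ],
)

```text
time_s: 4.43
tcp_pos: [0.523, -0.118, 0.1436]
ee_rot: [[-0.189, -0.982, 0.006], [-0.982, 0.189, 0.001], [-0.002, -0.006, -1.0]]
wrist_force: [1.5, 0.5, -3.2]
gripper_width: 0.568
gripper_force: 30.0
```

Emit:
drive_tool(
  rows=[
    [20,4.9,-35.9,0,0,0,0],
    [20,4.9,-35.9,0,0,0,0],
    [20,4.9,-35.9,0,0,0,0],
    [20,4.9,-35.9,0,0,0,0],
    [20,4.9,-35.9,0,0,0,0],
  ],
)

```text
time_s: 4.85
tcp_pos: [0.5454, -0.2997, 0.1404]
ee_rot: [[-0.193, -0.981, -0.001], [-0.981, 0.193, 0.001], [-0.0, 0.001, -1.0]]
wrist_force: [1.3, -0.6, -1.9]
gripper_width: 0.569
gripper_force: 30.0
```

Emit:
drive_tool(
  rows=[
    [20,0,0,0,0,0,0],
    [20,0,0,-35,0,0,0],
    [20,0,0,-30,0,0,0],
    [20,0,0,-9,0,0,0],
    [20,0,0,0,0,0,0],
  ],
)

```text
time_s: 5.27
tcp_pos: [0.5433, -0.2973, 0.0633]
ee_rot: [[-0.194, -0.981, -0.008], [-0.981, 0.194, 0.002], [-0.001, 0.008, -1.0]]
wrist_force: [0.0, 0.0, -2.8]
gripper_width: 0.57
gripper_force: 30.0
```

Emit:
drive_tool(
  rows=[
    [20,0,0,-1.5,0,0,0],
    [20,0,0,-1.5,0,0,0],
    [20,0,0,-1.5,0,0,0],
    [20,0,0,0,0,0,0],
    [20,0,0,0,0,0,0],
  ],
)

```text
time_s: 5.68
tcp_pos: [0.5464, -0.2982, 0.0631]
ee_rot: [[-0.193, -0.981, 0.002], [-0.981, 0.193, -0.001], [0.0, -0.002, -1.0]]
wrist_force: [0.4, 1.2, -3.3]
gripper_width: 0.568
gripper_force: 30.0
```

Emit:
drive_tool(
  rows=[
    [20,0,0,-1.5,0,0,0],
    [20,0,0,-1,0,0,0],
    [20,0,0,0,0,0,0],
    [20,0,0,0,0,0,0],
  ],
)

```text
time_s: 6.02
tcp_pos: [0.5461, -0.2983, 0.0602]
ee_rot: [[-0.193, -0.981, 0.001], [-0.981, 0.193, -0.0], [0.0, -0.001, -1.0]]
wrist_force: [-1.4, 1.0, 2.6]
gripper_width: 0.572
gripper_force: 30.0
```

```bash
python3 -c "
from h import *
s=sense();print(s['tcp_pos'],s['wrist_force'])
c=capture('scene');save(c,'s1');s=sense();print(s['tcp_pos'],s['wrist_force'])"
```

```text
[ 0.5461 -0.2983  0.0602] [-1.3555  1.0118  2.5664]
[ 0.5461 -0.2983  0.0602] [-0.3897  0.9587  2.0506]
```

Emit:
drive_tool(
  rows=[
    [83,0,0,0,0,0,0],
    [83,0,0,0,0,0,0],
    [83,0,0,0,0,0,0],
    [83,0,0,15,0,0,0],
    [83,0,0,30,0,0,0],
  ],
)

```text
time_s: 6.48
tcp_pos: [0.5432, -0.2973, 0.1008]
ee_rot: [[-0.194, -0.981, -0.009], [-0.981, 0.194, 0.003], [-0.001, 0.009, -1.0]]
wrist_force: [0.9, -0.3, -0.4]
gripper_width: 0.807
gripper_force: 0.0
```

Emit:
drive_tool(
  rows=[
    [83,0,0,35,0,0,0],
    [83,-3.1,39.3,0,0,0,0],
    [83,-3.1,39.3,0,0,0,0],
    [83,-3.1,39.3,0,0,0,0],
    [83,-3.1,39.3,0,0,0,0],
  ],
)

```text
time_s: 6.9
tcp_pos: [0.5331, -0.1398, 0.1398]
ee_rot: [[-0.194, -0.981, 0.001], [-0.981, 0.194, 0.0], [-0.0, -0.001, -1.0]]
wrist_force: [1.0, 0.3, -0.4]
gripper_width: 0.83
gripper_force: 0.0
```

Emit:
drive_tool(
  rows=[
    [83,-3.1,39.3,0,0,0,0],
    [83,-3.1,39.3,0,0,0,0],
    [83,-3.1,39.3,0,0,0,0],
    [83,-3.1,39.3,0,0,0,0],
    [83,0,0,0,0,0,0],
  ],
)

```text
time_s: 7.32
tcp_pos: [0.5212, 0.0215, 0.14]
ee_rot: [[-0.186, -0.982, 0.002], [-0.982, 0.186, 0.001], [-0.001, -0.002, -1.0]]
wrist_force: [-0.1, -0.2, -0.1]
gripper_width: 0.831
gripper_force: 0.0
```

```bash
python3 -c "
from h import *
s=sense();print(s['tcp_pos'],s['wrist_force'])
c=capture('scene');im=cv2.resize(c['frame'][80:320,160:440],None,fx=2.5,fy=2.5,interpolation=2);cv2.imwrite('pics/s2.png',im[:,:,::-1]);W=cloud(c)
print(c['fx'],c['R'],c['t'])"
```

```text
[0.5212 0.0215 0.14  ] [-0.1224 -0.1979 -0.0735]
460.326137605276 [[-0.7644  0.6446  0.0154]
 [ 0.5119  0.6212 -0.5934]
 [-0.392  -0.4457 -0.8048]] [ 0.4574 -0.2928  1.7242]
```

View pics/s2.png

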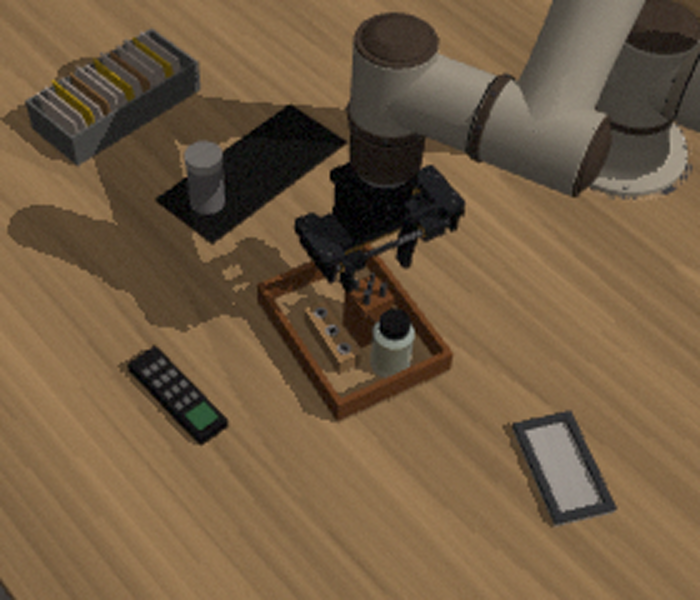

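The tin stands upright on the mat at (205,180), and the gripper is over the block at (370,300). Next I descend and grip.

Emit:
drive_tool(
  rows=[
    [83,0,0,0,0,0,0],
    [83,0,0,-35,0,0,0],
    [83,0,0,-30,0,0,0],
    [83,0,0,-14,0,0,0],
    [83,0,0,0,0,0,0],
  ],
)

```text
time_s: 7.78
tcp_pos: [0.5185, 0.0139, 0.0571]
ee_rot: [[-0.196, -0.98, -0.008], [-0.98, 0.197, -0.002], [0.004, 0.007, -1.0]]
wrist_force: [-0.6, -0.8, 0.6]
gripper_width: 0.83
gripper_force: 0.0
```

Emit:
drive_tool(
  rows=[
    [15,0,0,0,0,0,0],
    [15,0,0,0,0,0,0],
    [15,0,0,0,0,0,0],
    [15,0,0,0,0,0,0],
    [15,0,0,0,0,0,0],
  ],
)

```text
time_s: 8.2
tcp_pos: [0.5222, 0.0163, 0.0618]
ee_rot: [[-0.193, -0.981, 0.003], [-0.981, 0.193, 0.001], [-0.001, -0.003, -1.0]]
wrist_force: [1.7, -1.5, 0.8]
gripper_width: 0.534
gripper_force: 0.7
```

Emit:
drive_tool(
  rows=[
    [15,0,0,0,0,0,0],
    [15,0,0,0,0,0,0],
    [15,0,0,15,0,0,0],
    [15,0,0,30,0,0,0],
    [15,0,0,35,0,0,0],
  ],
)

```text
time_s: 8.62
tcp_pos: [0.5185, 0.0158, 0.1389]
ee_rot: [[-0.194, -0.981, -0.008], [-0.981, 0.194, -0.001], [0.003, 0.007, -1.0]]
wrist_force: [1.6, 0.4, -2.1]
gripper_width: 0.534
gripper_force: 29.7
```

Emit:
drive_tool(
  rows=[
    [15,-7.2,-36.1,0,0,0,0],
    [15,-7.2,-36.1,0,0,0,0],
    [15,-7.2,-36.1,0,0,0,0],
    [15,-7.2,-36.1,0,0,0,0],
    [15,-7.2,-36.1,0,0,0,0],
  ],
)

```text
time_s: 9.03
tcp_pos: [0.4836, -0.1653, 0.14]
ee_rot: [[-0.193, -0.981, -0.002], [-0.981, 0.193, 0.001], [-0.0, 0.002, -1.0]]
wrist_force: [1.3, -0.3, -1.3]
gripper_width: 0.528
gripper_force: 29.7
```

Emit:
drive_tool(
  rows=[
    [15,-7.2,-36.1,0,0,0,0],
    [15,-7.2,-36.1,0,0,0,0],
    [15,-7.2,-36.1,0,0,0,0],
    [15,-7.2,-36.1,0,0,0,0],
    [15,0,0,0,0,0,0],
  ],
)

```text
time_s: 9.45
tcp_pos: [0.4543, -0.3131, 0.1396]
ee_rot: [[-0.199, -0.98, -0.002], [-0.98, 0.199, 0.0], [0.0, 0.002, -1.0]]
wrist_force: [0.2, 0.3, -2.1]
gripper_width: 0.529
gripper_force: 29.7
```

Emit:
drive_tool(
  rows=[
    [15,0,0,-35,0,0,0],
    [15,0,0,-30,0,0,0],
    [15,0,0,-9,0,0,0],
    [15,0,0,-1.5,0,0,0],
    [15,0,0,-1.5,0,0,0],
  ],
)

```text
time_s: 9.87
tcp_pos: [0.4566, -0.3086, 0.0636]
ee_rot: [[-0.192, -0.981, -0.001], [-0.981, 0.192, -0.0], [0.0, 0.001, -1.0]]
wrist_force: [0.4, 0.2, -1.1]
gripper_width: 0.528
gripper_force: 29.7
```

Emit:
drive_tool(
  rows=[
    [15,0,0,-1.5,0,0,0],
    [15,0,0,-1,0,0,0],
    [15,0,0,-1,0,0,0],
    [15,0,0,0,0,0,0],
    [15,0,0,0,0,0,0],
  ],
)

```text
time_s: 10.28
tcp_pos: [0.4566, -0.3088, 0.0607]
ee_rot: [[-0.193, -0.981, 0.001], [-0.981, 0.193, -0.0], [0.0, -0.001, -1.0]]
wrist_force: [0.1, 0.4, -2.4]
gripper_width: 0.532
gripper_force: 29.7
```

Emit:
drive_tool(
  rows=[
    [15,0,0,-1,0,0,0],
    [15,0,0,0,0,0,0],
    [15,0,0,0,0,0,0],
  ],
)

```text
time_s: 10.53
tcp_pos: [0.4567, -0.3089, 0.0598]
ee_rot: [[-0.193, -0.981, 0.001], [-0.981, 0.193, -0.001], [0.0, -0.001, -1.0]]
wrist_force: [0.1, 0.4, 2.5]
gripper_width: 0.531
gripper_force: 29.7
```

Emit:
drive_tool(
  rows=[
    [15,0,0,-0.7,0,0,0],
    [15,0,0,0,0,0,0],
    [15,0,0,0,0,0,0],
  ],
)

```text
time_s: 10.78
tcp_pos: [0.4567, -0.3089, 0.0597]
ee_rot: [[-0.193, -0.981, 0.001], [-0.981, 0.193, -0.001], [0.001, -0.001, -1.0]]
wrist_force: [-1.2, 1.5, 7.8]
gripper_width: 0.532
gripper_force: 29.7
```

Emit:
drive_tool(
  rows=[
    [83,0,0,0,0,0,0],
    [83,0,0,0,0,0,0],
    [83,0,0,0,0,0,0],
    [83,0,0,15,0,0,0],
    [83,0,0,30,0,0,0],
  ],
)

```text
time_s: 11.2
tcp_pos: [0.4536, -0.3077, 0.1]
ee_rot: [[-0.194, -0.981, -0.009], [-0.981, 0.194, 0.004], [-0.002, 0.009, -1.0]]
wrist_force: [0.5, -0.8, -1.1]
gripper_width: 0.791
gripper_force: 0.0
```

Emit:
drive_tool(
  rows=[
    [83,0,0,35,0,0,0],
    [83,7.7,38.5,0,0,0,0],
    [83,7.7,38.5,0,0,0,0],
    [83,7.7,38.5,0,0,0,0],
    [83,7.7,38.5,0,0,0,0],
  ],
)

```text
time_s: 11.62
tcp_pos: [0.487, -0.1534, 0.1384]
ee_rot: [[-0.194, -0.981, 0.0], [-0.981, 0.194, 0.0], [-0.0, -0.0, -1.0]]
wrist_force: [1.5, 0.1, -0.0]
gripper_width: 0.827
gripper_force: 0.0
```

Run:
```python
from h import *
s=sense();print(s['tcp_pos'])
for n in ['top','scene']:
    c=capture(n);W=cloud(c)
    for l,lo,hi in [('jar',.06,.11),('tin',.085,.12),('bitblock',.065,.12),('jig',.027,.05)]:
        m=masks_of(l,c)
        if not m: continue
        p=W[m[0]['region']];p=p[(p[:,2]>lo)&(p[:,2]<hi)]
        if len(p)<5: continue
        r=cv2.minAreaRect((p[:,:2]*1000).astype(np.float32))
        print(n,l,round(m[0]['p'],2),len(p),p.mean(0),np.round(r[0],1),np.round(r[1],1),round(r[2],1))
```

```text
[ 0.487  -0.1534  0.1384]
top tin 0.48 194 [ 0.5442 -0.2977  0.0967] [ 543.9 -298.1] [50.1 48.4] 41.5
top bitblock 0.55 198 [ 0.4553 -0.3056  0.0827] [ 455.8 -307.2] [47.4 45.8] 82.6
scene jar 0.95 237 [0.5435 0.0829 0.0828] [540.9  81.1] [44.9 49.7] 46.8
scene tin 0.9 156 [ 0.5499 -0.2935  0.0955] [ 549.5 -294.2] [51.3 47.8] 52.1
scene jig 0.72 253 [0.5768 0.0083 0.0325] [575.6   6.3] [99. 34.] 77.4
```

Emit:
drive_tool(
  rows=[
    [83,7.9,38.6,0,0,0,0],
    [83,7.9,38.6,0,0,0,0],
    [83,7.9,38.6,0,0,0,0],
    [83,7.9,38.6,0,0,0,0],
    [83,7.9,38.6,0,0,0,0],
  ],
)

```text
time_s: 12.53
tcp_pos: [0.5268, 0.0391, 0.1384]
ee_rot: [[-0.195, -0.981, 0.0], [-0.981, 0.195, 0.0], [-0.0, -0.0, -1.0]]
wrist_force: [0.8, 0.2, -0.2]
gripper_width: 0.829
gripper_force: 0.0
```

Emit:
drive_tool(
  rows=[
    [83,7.9,38.6,0,0,0,0],
    [83,0,0,0,0,0,0],
    [83,0,0,0,0,0,0],
  ],
)

```text
time_s: 12.78
tcp_pos: [0.5349, 0.0782, 0.1381]
ee_rot: [[-0.191, -0.982, -0.0], [-0.982, 0.191, -0.0], [0.0, 0.0, -1.0]]
wrist_force: [0.1, -0.2, 0.0]
gripper_width: 0.83
gripper_force: 0.0
```

Emit:
drive_tool(
  rows=[
    [83,0,0,-35,0,0,0],
    [83,0,0,-30,0,0,0],
    [83,0,0,-13,0,0,0],
    [83,0,0,0,0,0,0],
    [83,0,0,0,0,0,0],
  ],
)

```text
time_s: 13.2
tcp_pos: [0.5342, 0.0754, 0.06]
ee_rot: [[-0.195, -0.981, -0.002], [-0.981, 0.195, -0.001], [0.001, 0.001, -1.0]]
wrist_force: [0.5, 0.1, 0.7]
gripper_width: 0.829
gripper_force: 0.0
```

Emit:
drive_tool(
  rows=[
    [20,0,0,0,0,0,0],
    [20,0,0,0,0,0,0],
    [20,0,0,0,0,0,0],
    [20,0,0,0,0,0,0],
    [20,0,0,0,0,0,0],
  ],
)

```text
time_s: 13.62
tcp_pos: [0.5354, 0.0771, 0.0615]
ee_rot: [[-0.193, -0.981, 0.003], [-0.981, 0.193, 0.001], [-0.001, -0.002, -1.0]]
wrist_force: [1.3, -1.5, 3.2]
gripper_width: 0.591
gripper_force: 30.0
```

Emit:
drive_tool(
  rows=[
    [20,0,0,0,0,0,0],
    [20,0,0,0,0,0,0],
  ],
)

```text
time_s: 13.78
tcp_pos: [0.5354, 0.0771, 0.0615]
ee_rot: [[-0.193, -0.981, 0.002], [-0.981, 0.193, 0.0], [-0.001, -0.002, -1.0]]
wrist_force: [0.9, -1.0, 6.8]
gripper_width: 0.591
gripper_force: 30.0
```

Emit:
drive_tool(
  rows=[
    [20,0,0,15,0,0,0],
    [20,0,0,30,0,0,0],
    [20,0,0,35,0,0,0],
    [20,-15.3,-36,0,0,0,0],
    [20,-15.3,-36,0,0,0,0],
  ],
)

```text
time_s: 14.2
tcp_pos: [0.5046, 0.0059, 0.1416]
ee_rot: [[-0.19, -0.982, 0.003], [-0.982, 0.19, 0.002], [-0.002, -0.003, -1.0]]
wrist_force: [-0.6, -1.3, -4.3]
gripper_width: 0.593
gripper_force: 30.0
```

Emit:
drive_tool(
  rows=[
    [20,-15.3,-36,0,0,0,0],
    [20,-15.3,-36,0,0,0,0],
    [20,-15.3,-36,0,0,0,0],
    [20,-15.3,-36,0,0,0,0],
    [20,-15.3,-36,0,0,0,0],
  ],
)

```text
time_s: 14.62
tcp_pos: [0.4249, -0.176, 0.1393]
ee_rot: [[-0.193, -0.981, -0.003], [-0.981, 0.193, 0.001], [-0.001, 0.003, -1.0]]
wrist_force: [1.2, -1.4, -2.8]
gripper_width: 0.594
gripper_force: 30.0
```

Emit:
drive_tool(
  rows=[
    [20,-15.3,-36,0,0,0,0],
    [20,-15.3,-36,0,0,0,0],
    [20,-15.3,-36,0,0,0,0],
    [20,-15.3,-36,0,0,0,0],
    [20,0,0,0,0,0,0],
  ],
)

```text
time_s: 15.03
tcp_pos: [0.3625, -0.3228, 0.139]
ee_rot: [[-0.201, -0.98, -0.003], [-0.98, 0.201, 0.001], [-0.001, 0.003, -1.0]]
wrist_force: [0.1, 0.3, -3.9]
gripper_width: 0.591
gripper_force: 30.0
```

Emit:
drive_tool(
  rows=[
    [20,0,0,-35,0,0,0],
    [20,0,0,-30,0,0,0],
    [20,0,0,-9,0,0,0],
    [20,0,0,-1.5,0,0,0],
    [20,0,0,-1.5,0,0,0],
  ],
)

```text
time_s: 15.45
tcp_pos: [0.3663, -0.319, 0.0632]
ee_rot: [[-0.192, -0.981, -0.001], [-0.981, 0.192, 0.0], [0.0, 0.001, -1.0]]
wrist_force: [0.8, 0.4, -3.5]
gripper_width: 0.595
gripper_force: 30.0
```

Emit:
drive_tool(
  rows=[
    [20,0,0,-1.5,0,0,0],
    [20,0,0,-1,0,0,0],
    [20,0,0,-1,0,0,0],
    [20,0,0,0,0,0,0],
    [20,0,0,0,0,0,0],
  ],
)

```text
time_s: 15.87
tcp_pos: [0.3665, -0.3192, 0.0605]
ee_rot: [[-0.193, -0.981, 0.001], [-0.981, 0.193, -0.0], [0.0, -0.001, -1.0]]
wrist_force: [-0.8, -0.1, -3.7]
gripper_width: 0.59
gripper_force: 30.0
```

Emit:
drive_tool(
  rows=[
    [20,0,0,-1,0,0,0],
    [20,0,0,0,0,0,0],
    [20,0,0,0,0,0,0],
  ],
)

```text
time_s: 16.12
tcp_pos: [0.3666, -0.3193, 0.0595]
ee_rot: [[-0.193, -0.981, 0.001], [-0.981, 0.193, -0.001], [0.0, -0.001, -1.0]]
wrist_force: [-1.0, 0.6, 2.3]
gripper_width: 0.595
gripper_force: 30.0
```

Emit:
drive_tool(
  rows=[
    [20,0,0,-0.7,0,0,0],
    [20,0,0,0,0,0,0],
    [20,0,0,0,0,0,0],
  ],
)

```text
time_s: 16.37
tcp_pos: [0.3665, -0.3193, 0.0594]
ee_rot: [[-0.193, -0.981, 0.001], [-0.981, 0.193, -0.001], [0.001, -0.001, -1.0]]
wrist_force: [-0.7, 2.3, 7.7]
gripper_width: 0.59
gripper_force: 30.0
```

Emit:
drive_tool(
  rows=[
    [83,0,0,0,0,0,0],
    [83,0,0,0,0,0,0],
    [83,0,0,0,0,0,0],
    [83,0,0,15,0,0,0],
    [83,0,0,30,0,0,0],
  ],
)

```text
time_s: 16.78
tcp_pos: [0.3638, -0.318, 0.1005]
ee_rot: [[-0.194, -0.981, -0.008], [-0.981, 0.194, 0.004], [-0.002, 0.008, -1.0]]
wrist_force: [1.3, 0.1, 1.0]
gripper_width: 0.813
gripper_force: 0.0
```

Emit:
drive_tool(
  rows=[
    [83,0,0,35,0,0,0],
    [70,20.8,32.5,0,0,0,0],
    [70,20.8,32.5,0,0,0,0],
    [70,20.8,32.5,0,0,0,0],
    [70,20.8,32.5,0,0,0,0],
  ],
)

```text
time_s: 17.2
tcp_pos: [0.45, -0.1879, 0.1385]
ee_rot: [[-0.194, -0.981, 0.001], [-0.981, 0.194, -0.0], [-0.0, -0.001, -1.0]]
wrist_force: [0.5, 0.0, -0.7]
gripper_width: 0.711
gripper_force: 0.0
```

Run:
```python
from h import *
s=sense();print(s['tcp_pos'])
for n in ['top','scene']:
    c=capture(n);W=cloud(c)
    for l,lo,hi in [('jar',.06,.11),('tin',.085,.12),('bitblock',.065,.12),('jig',.027,.05)]:
        m=masks_of(l,c)
        if not m: continue
        p=W[m[0]['region']];p=p[(p[:,2]>lo)&(p[:,2]<hi)]
        if len(p)<5: continue
        r=cv2.minAreaRect((p[:,:2]*1000).astype(np.float32))
        print(n,l,round(m[0]['p'],2),len(p),p.mean(0),np.round(r[0],1),np.round(r[1],1),round(r[2],1))
im=cv2.resize(c['frame'][80:320,160:440],None,fx=2.5,fy=2.5,interpolation=2);cv2.imwrite('pics/s3.png',im[:,:,::-1])
```

```text
[ 0.45   -0.1879  0.1385]
top jar 0.69 188 [ 0.3659 -0.3148  0.0844] [ 365.4 -318.4] [46.6 48.4] 0.0
top tin 0.54 191 [ 0.5451 -0.2972  0.0973] [ 545.1 -297.6] [47.4 51.4] 44.3
top bitblock 0.57 48 [ 0.451  -0.3229  0.0832] [ 451.8 -323.2] [14.3 42.3] 79.7
top jig 0.61 225 [0.5719 0.0054 0.034 ] [572.5   5.2] [93.5 31.9] 77.8
scene tin 0.73 163 [ 0.5496 -0.2933  0.0957] [ 548.5 -295.5] [52.7 53.2] 1.9
scene bitblock 0.59 208 [ 0.5521 -0.2899  0.0903] [ 550.8 -293.2] [53.3 48.4] 63.2
scene jig 0.74 242 [0.5766 0.0084 0.0325] [575.5   6.8] [96.5 32.3] 77.1
```

View pics/s3.png

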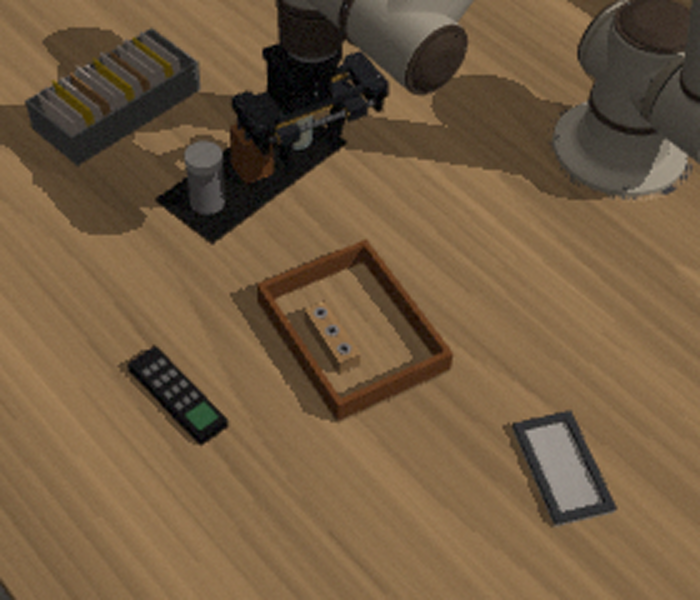

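All three stand on the mat (205,180; 255,150; 300,135) and the jig is free in the box at (335,338). Next I'll grip the jig.

Emit:
drive_tool(
  rows=[
    [52,20.8,32.5,0,0,0,0],
    [52,20.8,32.5,0,0,0,0],
    [52,20.8,32.5,0,0,0,0],
    [52,20.8,32.5,0,0,0,0],
    [52,20.8,32.5,0,0,0,0],
  ],
)

```text
time_s: 18.12
tcp_pos: [0.5539, -0.0259, 0.1383]
ee_rot: [[-0.195, -0.981, 0.0], [-0.981, 0.195, -0.0], [0.0, -0.0, -1.0]]
wrist_force: [0.5, -0.2, -0.4]
gripper_width: 0.527
gripper_force: 0.0
```

Emit:
drive_tool(
  rows=[
    [52,20.8,32.5,0,0,0,0],
    [52,0,0,0,0,0,0],
    [52,0,0,-35,0,0,0],
    [52,0,0,0,0,0,0],
    [52,0,0,0,0,0,0],
  ],
)

```text
time_s: 18.53
tcp_pos: [0.5725, 0.0048, 0.1016]
ee_rot: [[-0.194, -0.981, -0.005], [-0.981, 0.194, -0.001], [0.002, 0.005, -1.0]]
wrist_force: [0.3, -1.0, 0.4]
gripper_width: 0.52
gripper_force: 0.0
```

Emit:
drive_tool(
  rows=[
    [52,0,0,-25,0,0,0],
    [52,0,0,-20,0,0,0],
    [52,0,0,-15,0,0,0],
    [52,0,0,0,0,0,0],
    [52,0,0,0,0,0,0],
  ],
)

```text
time_s: 18.95
tcp_pos: [0.5745, 0.0051, 0.044]
ee_rot: [[-0.194, -0.981, 0.0], [-0.981, 0.194, -0.0], [0.0, -0.0, -1.0]]
wrist_force: [0.3, 0.3, 0.2]
gripper_width: 0.52
gripper_force: 0.0
```

Run:
```python
from h import *
s=sense();print(s['tcp_pos'],s['wrist_force'])
c=capture('scene')
im=cv2.resize(c['frame'][170:260,240:350],None,fx=6,fy=6,interpolation=2);cv2.imwrite('pics/s4.png',im[:,:,::-1])
```

```text
[0.5745 0.0051 0.044 ] [0.3443 0.2917 0.2401]
```

View pics/s4.png

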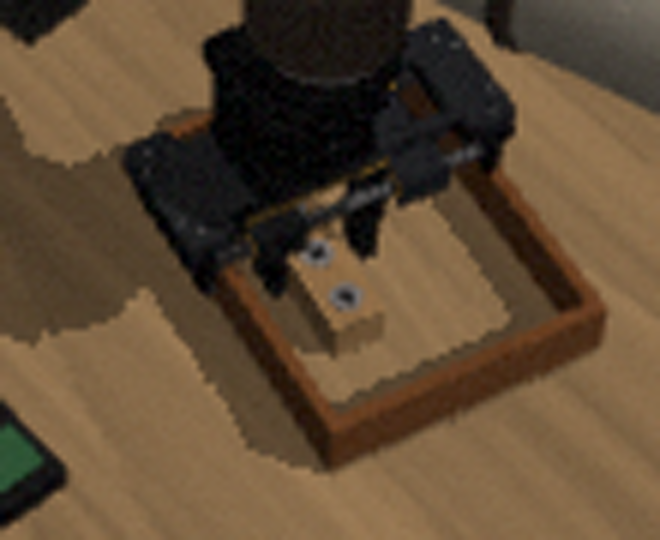

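The fingers straddle the jig at (330,270). I'll lower and close.

Emit:
drive_tool(
  rows=[
    [52,0,0,-10,0,0,0],
    [52,0,0,-5,0,0,0],
    [52,0,0,0,0,0,0],
    [10,0,0,0,0,0,0],
    [10,0,0,0,0,0,0],
  ],
)

```text
time_s: 19.42
tcp_pos: [0.5743, 0.0059, 0.0284]
ee_rot: [[-0.193, -0.981, 0.0], [-0.981, 0.193, -0.0], [-0.0, -0.0, -1.0]]
wrist_force: [-0.1, 0.2, 0.6]
gripper_width: 0.441
gripper_force: 0.0
```

Emit:
drive_tool(
  rows=[
    [10,0,0,0,0,0,0],
    [10,0,0,0,0,0,0],
    [10,0,0,0,0,0,0],
    [10,0,0,0,0,0,0],
    [10,0,0,0,0,0,0],
  ],
)

```text
time_s: 19.83
tcp_pos: [0.5743, 0.006, 0.0284]
ee_rot: [[-0.193, -0.981, 0.0], [-0.981, 0.193, 0.0], [-0.0, -0.0, -1.0]]
wrist_force: [0.2, -0.0, 2.4]
gripper_width: 0.362
gripper_force: 29.8
```

Run:
```python
from h import *
for n in ['top','scene']:
    c=capture(n);W=cloud(c)
    m=masks_of('cradle',c)[0];g=m['region'].astype(np.uint8)
    cs,_=cv2.findContours(g,0,1);k=max(cs,key=cv2.contourArea)[:,0,:]
    # pixels -> plane z=0.012
    R=np.array(c['R']);o=-R.T@c['t']
    d=np.c_[(k[:,0]-c['cx'])/c['fx'],(k[:,1]-c['cy'])/c['fy'],np.ones(len(k))]@R
    for zz in (.006,.012):
        P=o+d*((zz-o[2])/d[:,2])[:,None]
        print(n,zz,cv2.minAreaRect((P[:,:2]*1000).astype(np.float32)))
    # recess: bright pixels
    f=c['frame'].min(2); u,v=np.round(m['xy']).astype(int)
    b=(f>110)&(m['region']>0); v_,u_=np.nonzero(b)
    if len(u_)>20:
        d=np.c_[(u_-c['cx'])/c['fx'],(v_-c['cy'])/c['fy'],np.ones(len(u_))]@R
        P=o+d*((.006-o[2])/d[:,2])[:,None]
        print(' recess',len(u_),P.mean(0),cv2.minAreaRect((P[:,:2]*1000).astype(np.float32)))
```

```text
top 0.006 ((478.03997802734375, 324.1650390625), (142.67529296875, 75.51396942138672), 64.79530334472656)
top 0.012 ((477.6919250488281, 323.0641784667969), (142.1376495361328, 75.22940063476562), 64.79531860351562)
 recess 521 [0.479  0.3221 0.006 ] ((479.11956787109375, 322.753173828125), (118.62919616699219, 54.85383224487305), 63.86634063720703)
scene 0.006 ((478.9886169433594, 324.0623779296875), (148.32717895507812, 82.7027816772461), 64.63548278808594)
scene 0.012 ((482.4685974121094, 325.718505859375), (147.58609008789062, 82.28955078125), 64.63542938232422)
 recess 523 [0.4809 0.3231 0.006 ] ((480.0435485839844, 321.93658447265625), (114.97593688964844, 48.0957145690918), 64.92552185058594)
```

Emit:
drive_tool(
  rows=[
    [10,0,0,10,0,0,0],
    [10,0,0,25,0,0,0],
    [10,0,0,25,0,0,0],
    [10,0,0,0,0,0,0],
  ],
)

```text
time_s: 20.37
tcp_pos: [0.5774, 0.0064, 0.0933]
ee_rot: [[-0.192, -0.981, 0.01], [-0.981, 0.192, 0.001], [-0.003, -0.009, -1.0]]
wrist_force: [0.4, 0.7, -1.0]
gripper_width: 0.366
gripper_force: 29.8
```

Emit:
drive_tool(
  rows=[
    [10,-10.55,35.2,0,0,0,-0.028],
    [10,-10.55,35.2,0,0,0,-0.028],
    [10,-10.55,35.2,0,0,0,-0.028],
    [10,-10.55,35.2,0,0,0,-0.028],
    [10,-10.55,35.2,0,0,0,-0.028],
  ],
)

```text
time_s: 20.78
tcp_pos: [0.5204, 0.1831, 0.0881]
ee_rot: [[-0.33, -0.944, -0.001], [-0.944, 0.33, -0.0], [0.0, 0.001, -1.0]]
wrist_force: [0.4, 0.1, -0.8]
gripper_width: 0.367
gripper_force: 29.8
```

Emit:
drive_tool(
  rows=[
    [10,-10.55,35.2,0,0,0,-0.028],
    [10,-10.55,35.2,0,0,0,-0.028],
    [10,-10.55,35.2,0,0,0,-0.028],
    [10,-10.55,35.2,0,0,0,-0.028],
    [10,0,0,0,0,0,0],
  ],
)

```text
time_s: 21.2
tcp_pos: [0.4783, 0.3285, 0.0884]
ee_rot: [[-0.427, -0.904, 0.002], [-0.904, 0.427, 0.003], [-0.003, -0.001, -1.0]]
wrist_force: [-0.1, -0.1, -1.0]
gripper_width: 0.368
gripper_force: 29.8
```

Emit:
drive_tool(
  rows=[
    [10,0,0,0,0,0,0],
    [10,0,0,-20,0,0,0],
    [10,0,0,-12,0,0,0],
    [10,0,0,0,0,0,0],
    [10,0,0,0,0,0,0],
  ],
)

```text
time_s: 21.62
tcp_pos: [0.4791, 0.3212, 0.0556]
ee_rot: [[-0.433, -0.901, -0.002], [-0.901, 0.433, -0.002], [0.002, 0.001, -1.0]]
wrist_force: [0.6, -0.8, -0.7]
gripper_width: 0.367
gripper_force: 29.8
```

Run:
```python
from h import *
s=sense();print(s['tcp_pos'],s['wrist_force'],s['ee_rot'])
c=capture('scene')
im=cv2.resize(c['frame'][215:325,320:440],None,fx=5,fy=5,interpolation=2);cv2.imwrite('pics/s5.png',im[:,:,::-1])
```

```text
[0.4791 0.3212 0.0556] [ 0.6446 -0.8347 -0.7421] [[-0.4329 -0.9015 -0.0016]
 [-0.9015  0.4329 -0.002 ]
 [ 0.0024  0.0006 -1.    ]]
```

View pics/s5.png

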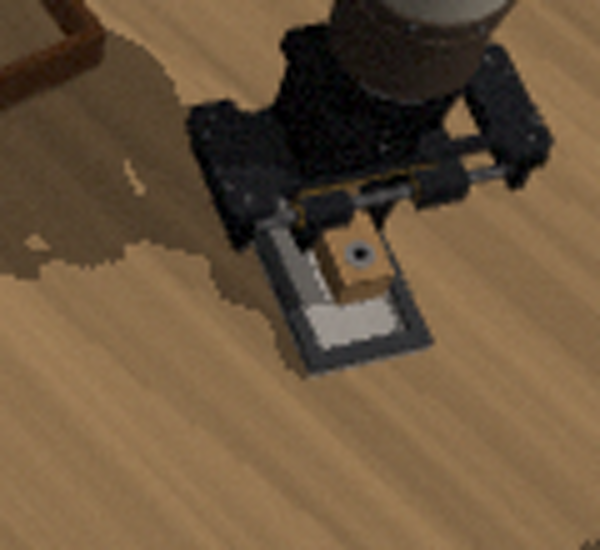

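The jig hangs centred over the recess at (355,260). At this grip depth, though, the fingertips would meet the border when the jig sits in the recess: 31 mm to the finger's outside against a 28 mm half-recess. I'll set it down on free table and regrip about 5 mm higher.

Emit:
drive_tool(
  rows=[
    [10,-15.8,-30.6,0,0,0,0],
    [10,-15.8,-30.6,0,0,0,0],
    [10,-15.8,-30.6,0,0,0,0],
    [10,-15.8,-30.6,0,0,0,0],
    [10,-15.8,-30.6,0,0,0,0],
  ],
)

```text
time_s: 22.08
tcp_pos: [0.4001, 0.1685, 0.0572]
ee_rot: [[-0.432, -0.902, 0.002], [-0.902, 0.432, 0.002], [-0.002, -0.001, -1.0]]
wrist_force: [-0.4, -0.3, -0.6]
gripper_width: 0.365
gripper_force: 29.8
```

Emit:
drive_tool(
  rows=[
    [10,0,0,0,0,0,0],
    [10,0,0,-15,0,0,0],
    [10,0,0,-10,0,0,0],
    [10,0,0,-4,0,0,0],
    [10,0,0,0,0,0,0],
  ],
)

```text
time_s: 22.5
tcp_pos: [0.4005, 0.1696, 0.0272]
ee_rot: [[-0.432, -0.902, -0.0], [-0.902, 0.432, -0.0], [0.0, -0.0, -1.0]]
wrist_force: [-0.8, 0.1, -0.9]
gripper_width: 0.366
gripper_force: 29.8
```

Emit:
drive_tool(
  rows=[
    [10,0,0,-1.5,0,0,0],
    [10,0,0,-1.5,0,0,0],
    [10,0,0,0,0,0,0],
    [10,0,0,0,0,0,0],
  ],
)

```text
time_s: 22.83
tcp_pos: [0.4004, 0.1699, 0.0244]
ee_rot: [[-0.432, -0.902, 0.0], [-0.902, 0.432, 0.0], [-0.001, -0.0, -1.0]]
wrist_force: [-0.1, 0.1, -1.4]
gripper_width: 0.367
gripper_force: 29.8
```

Emit:
drive_tool(
  rows=[
    [10,0,0,-1,0,0,0],
    [10,0,0,-0.7,0,0,0],
    [10,0,0,0,0,0,0],
    [10,0,0,0,0,0,0],
  ],
)

```text
time_s: 23.17
tcp_pos: [0.4002, 0.1697, 0.0224]
ee_rot: [[-0.432, -0.902, -0.0], [-0.902, 0.432, -0.0], [0.0, 0.0, -1.0]]
wrist_force: [-0.2, -0.7, -1.3]
gripper_width: 0.368
gripper_force: 29.8
```

Emit:
drive_tool(
  rows=[
    [10,0,0,-0.6,0,0,0],
    [10,0,0,0,0,0,0],
    [10,0,0,0,0,0,0],
  ],
)

```text
time_s: 23.42
tcp_pos: [0.4002, 0.1697, 0.0224]
ee_rot: [[-0.432, -0.902, 0.0], [-0.902, 0.432, 0.0], [-0.0, -0.0, -1.0]]
wrist_force: [-1.9, -0.1, 4.9]
gripper_width: 0.368
gripper_force: 29.8
```

Emit:
drive_tool(
  rows=[
    [48,0,0,0,0,0,0],
    [48,0,0,0,0,0,0],
    [48,0,0,3,0,0,0],
    [48,0,0,2.5,0,0,0],
    [10,0,0,0,0,0,0],
  ],
)

```text
time_s: 23.83
tcp_pos: [0.4006, 0.17, 0.0278]
ee_rot: [[-0.432, -0.902, 0.001], [-0.902, 0.432, 0.001], [-0.001, -0.0, -1.0]]
wrist_force: [0.9, 0.3, -0.2]
gripper_width: 0.451
gripper_force: 0.0
```

Emit:
drive_tool(
  rows=[
    [10,0,0,0,0,0,0],
    [10,0,0,0,0,0,0],
    [10,0,0,0,0,0,0],
    [10,0,0,0,0,0,0],
    [10,0,0,0,0,0,0],
  ],
)

```text
time_s: 24.25
tcp_pos: [0.4003, 0.1697, 0.0275]
ee_rot: [[-0.432, -0.902, 0.0], [-0.902, 0.432, 0.0], [-0.0, -0.0, -1.0]]
wrist_force: [-0.5, 0.3, 2.5]
gripper_width: 0.366
gripper_force: 29.9
```

Emit:
drive_tool(
  rows=[
    [10,0,0,10,0,0,0],
    [10,0,0,20,0,0,0],
    [10,15.8,30.6,0,0,0,0],
    [10,15.8,30.6,0,0,0,0],
    [10,15.8,30.6,0,0,0,0],
  ],
)

```text
time_s: 24.67
tcp_pos: [0.4479, 0.2622, 0.0576]
ee_rot: [[-0.432, -0.902, 0.0], [-0.902, 0.432, 0.0], [-0.0, 0.0, -1.0]]
wrist_force: [-0.1, 0.7, -2.1]
gripper_width: 0.367
gripper_force: 29.9
```

Emit:
drive_tool(
  rows=[
    [10,15.8,30.6,0,0,0,0],
    [10,15.8,30.6,0,0,0,0],
    [10,0,0,0,0,0,0],
    [10,0,0,-10,0,0,0],
    [10,0,0,0,0,0,0],
  ],
)

```text
time_s: 25.08
tcp_pos: [0.4772, 0.3208, 0.0444]
ee_rot: [[-0.433, -0.901, -0.005], [-0.901, 0.433, -0.004], [0.006, 0.003, -1.0]]
wrist_force: [-1.6, -1.0, -1.5]
gripper_width: 0.367
gripper_force: 29.9
```

Emit:
drive_tool(
  rows=[
    [10,0,0,-6,0,0,0],
    [10,0,0,-4,0,0,0],
    [10,0,0,-2,0,0,0],
    [10,0,0,0,0,0,0],
    [10,0,0,0,0,0,0],
  ],
)

```text
time_s: 25.5
tcp_pos: [0.4791, 0.3224, 0.0354]
ee_rot: [[-0.432, -0.902, -0.0], [-0.902, 0.432, -0.0], [0.0, -0.0, -1.0]]
wrist_force: [0.0, 1.2, -2.0]
gripper_width: 0.364
gripper_force: 29.9
```

Emit:
drive_tool(
  rows=[
    [10,0,0,-1,0,0,0],
    [10,0,0,-1,0,0,0],
    [10,0,0,0,0,0,0],
    [10,0,0,0,0,0,0],
  ],
)

```text
time_s: 25.83
tcp_pos: [0.4793, 0.3228, 0.0335]
ee_rot: [[-0.432, -0.902, 0.0], [-0.902, 0.432, 0.0], [-0.0, -0.0, -1.0]]
wrist_force: [0.1, 0.0, -1.1]
gripper_width: 0.366
gripper_force: 29.9
```

Emit:
drive_tool(
  rows=[
    [10,0,0,-0.6,0,0,0],
    [10,0,0,0,0,0,0],
    [10,0,0,0,0,0,0],
  ],
)

```text
time_s: 26.08
tcp_pos: [0.4793, 0.3228, 0.0335]
ee_rot: [[-0.432, -0.902, 0.0], [-0.902, 0.432, 0.0], [-0.0, -0.0, -1.0]]
wrist_force: [-1.7, -1.3, 5.1]
gripper_width: 0.365
gripper_force: 29.9
```

Emit:
drive_tool(
  rows=[
    [60,0,0,0,0,0,0],
    [60,0,0,0,0,0,0],
    [60,0,0,2,0,0,0],
    [60,0,0,15,0,0,0],
    [83,0,0,30,0,0,0],
  ],
)

```text
time_s: 26.5
tcp_pos: [0.4773, 0.3208, 0.0766]
ee_rot: [[-0.433, -0.902, -0.006], [-0.902, 0.433, -0.006], [0.008, 0.003, -1.0]]
wrist_force: [-0.2, 0.4, -0.1]
gripper_width: 0.606
gripper_force: 0.0
```

Emit:
drive_tool(
  rows=[
    [83,0,0,30,0,0,0],
    [83,0,0,30,0,0,0],
    [83,-6.65,-37.8,0,0,0,0.0148],
    [83,-6.65,-37.8,0,0,0,0.0148],
    [83,-6.65,-37.8,0,0,0,0.0148],
  ],
)

```text
time_s: 26.92
tcp_pos: [0.4589, 0.2085, 0.1401]
ee_rot: [[-0.39, -0.921, 0.001], [-0.921, 0.39, 0.001], [-0.001, -0.0, -1.0]]
wrist_force: [0.5, -0.4, -0.8]
gripper_width: 0.822
gripper_force: 0.0
```

Emit:
drive_tool(
  rows=[
    [83,-6.65,-37.8,0,0,0,0.0148],
    [83,-6.65,-37.8,0,0,0,0.0148],
    [83,-6.65,-37.8,0,0,0,0.0148],
    [83,-6.65,-37.8,0,0,0,0.0148],
    [83,0,0,0,0,0,0],
  ],
)

```text
time_s: 27.33
tcp_pos: [0.4296, 0.0532, 0.1393]
ee_rot: [[-0.341, -0.94, -0.003], [-0.94, 0.341, -0.001], [0.002, 0.003, -1.0]]
wrist_force: [-0.2, 0.3, -0.7]
gripper_width: 0.834
gripper_force: 0.0
```

Run:
```python
from h import *
s=sense();print(s['tcp_pos'])
for n in ['top','scene']:
    c=capture(n);W=cloud(c)
    for l,lo,hi in [('jig',.025,.05),('jar',.06,.11),('tin',.085,.12),('bitblock',.065,.12)]:
        m=masks_of(l,c)
        if not m: continue
        p=W[m[0]['region']];p=p[(p[:,2]>lo)&(p[:,2]<hi)]
        if len(p)<5: continue
        r=cv2.minAreaRect((p[:,:2]*1000).astype(np.float32))
        print(n,l,round(m[0]['p'],2),len(p),p.mean(0),np.round(r[0],1),np.round(r[1],1),round(r[2],1))
im=cv2.resize(c['frame'][80:320,160:440],None,fx=2.5,fy=2.5,interpolation=2);cv2.imwrite('pics/s6.png',im[:,:,::-1])
```

```text
[0.4296 0.0532 0.1393]
top jig 0.55 237 [0.4783 0.3214 0.0337] [478.1 320.7] [95.3 31.1] 64.0
top bitblock 0.84 170 [ 0.4553 -0.3024  0.0833] [ 455.5 -305.1] [44.2 43.9] 79.6
scene jig 0.96 322 [0.4825 0.3247 0.0317] [481.2 323.1] [98.7 34.6] 63.0
scene jar 0.71 161 [ 0.375  -0.3113  0.0805] [ 372.1 -314.5] [44.6 47.2] 50.2
scene tin 0.94 162 [ 0.5495 -0.2945  0.0953] [ 547.4 -297.1] [56.9 47.7] 52.9
scene bitblock 0.59 144 [ 0.4643 -0.2989  0.0809] [ 460.7 -305.6] [50.6 45.2] 78.4
```

View pics/s6.png

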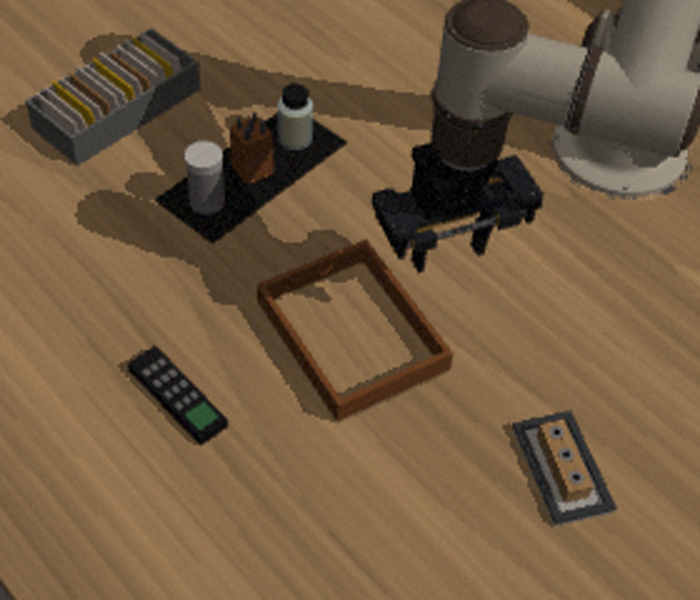

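The jig lies in the recess at (565,465), and the three stand on the mat. I'll fetch the jar first.

Emit:
drive_tool(
  rows=[
    [83,-6.65,-37.8,0,0,0,0.0148],
    [83,-6.65,-37.8,0,0,0,0.0148],
    [83,-6.65,-37.8,0,0,0,0.0148],
    [83,-6.65,-37.8,0,0,0,0.0148],
    [83,-6.65,-37.8,0,0,0,0.0148],
  ],
)

```text
time_s: 28.25
tcp_pos: [0.3991, -0.132, 0.1399]
ee_rot: [[-0.263, -0.965, 0.0], [-0.965, 0.263, -0.0], [-0.0, -0.0, -1.0]]
wrist_force: [2.1, -0.3, 0.5]
gripper_width: 0.827
gripper_force: 0.0
```

Emit:
drive_tool(
  rows=[
    [83,-6.65,-37.8,0,0,0,0.0148],
    [83,-6.65,-37.8,0,0,0,0.0148],
    [83,-6.65,-37.8,0,0,0,0.0148],
    [83,-6.65,-37.8,0,0,0,0.0148],
    [83,-6.65,-37.8,0,0,0,0.0148],
  ],
)

```text
time_s: 28.67
tcp_pos: [0.3659, -0.3215, 0.1398]
ee_rot: [[-0.192, -0.981, 0.0], [-0.981, 0.192, -0.0], [0.0, -0.0, -1.0]]
wrist_force: [1.1, 0.3, 0.0]
gripper_width: 0.832
gripper_force: 0.0
```

Emit:
drive_tool(
  rows=[
    [83,0,0,0,0,0,0],
    [83,0,0,0,0,0,0],
    [83,0,0,0,0,0,0],
  ],
)

```text
time_s: 28.92
tcp_pos: [0.366, -0.3196, 0.1394]
ee_rot: [[-0.194, -0.981, -0.001], [-0.981, 0.194, 0.001], [-0.0, 0.001, -1.0]]
wrist_force: [-0.1, 0.5, -1.3]
gripper_width: 0.832
gripper_force: 0.0
```

Emit:
drive_tool(
  rows=[
    [83,0,0,-35,0,0,0],
    [83,0,0,-30,0,0,0],
    [83,0,0,-14.5,0,0,0],
    [83,0,0,0,0,0,0],
    [20,0,0,0,0,0,0],
  ],
)

```text
time_s: 29.33
tcp_pos: [0.3666, -0.3187, 0.0601]
ee_rot: [[-0.191, -0.982, -0.002], [-0.982, 0.191, 0.0], [-0.0, 0.002, -1.0]]
wrist_force: [0.0, 0.4, 0.4]
gripper_width: 0.806
gripper_force: 0.0
```

Emit:
drive_tool(
  rows=[
    [20,0,0,0,0,0,0],
    [20,0,0,0,0,0,0],
    [20,0,0,0,0,0,0],
    [20,0,0,0,0,0,0],
    [20,0,0,0,0,0,0],
  ],
)

```text
time_s: 29.75
tcp_pos: [0.3666, -0.32, 0.0615]
ee_rot: [[-0.193, -0.981, 0.002], [-0.981, 0.193, -0.001], [0.0, -0.002, -1.0]]
wrist_force: [-0.3, 2.7, 5.6]
gripper_width: 0.592
gripper_force: 30.0
```

Emit:
drive_tool(
  rows=[
    [20,0,0,15,0,0,0],
    [20,0,0,30,0,0,0],
    [20,0,0,35,0,0,0],
    [20,15.35,36.05,0,0,0,0],
    [20,15.35,36.05,0,0,0,0],
  ],
)

```text
time_s: 30.17
tcp_pos: [0.3976, -0.2485, 0.1422]
ee_rot: [[-0.199, -0.98, 0.005], [-0.98, 0.199, -0.001], [-0.0, -0.006, -1.0]]
wrist_force: [0.7, 1.1, -4.8]
gripper_width: 0.594
gripper_force: 30.0
```

Emit:
drive_tool(
  rows=[
    [20,15.35,36.05,0,0,0,0],
    [20,15.35,36.05,0,0,0,0],
    [20,15.35,36.05,0,0,0,0],
    [20,15.35,36.05,0,0,0,0],
    [20,15.35,36.05,0,0,0,0],
  ],
)

```text
time_s: 30.58
tcp_pos: [0.4732, -0.0657, 0.14]
ee_rot: [[-0.194, -0.981, -0.001], [-0.981, 0.194, 0.0], [-0.0, 0.001, -1.0]]
wrist_force: [1.5, -0.8, -3.6]
gripper_width: 0.588
gripper_force: 30.0
```

Emit:
drive_tool(
  rows=[
    [20,15.35,36.05,0,0,0,0],
    [20,15.35,36.05,0,0,0,0],
    [20,15.35,36.05,0,0,0,0],
    [20,15.35,36.05,0,0,0,0],
    [20,0,0,0,0,0,0],
  ],
)

```text
time_s: 31.0
tcp_pos: [0.5384, 0.0823, 0.1402]
ee_rot: [[-0.188, -0.982, 0.005], [-0.982, 0.188, 0.002], [-0.003, -0.004, -1.0]]
wrist_force: [1.3, -1.2, -3.0]
gripper_width: 0.591
gripper_force: 30.0
```

Emit:
drive_tool(
  rows=[
    [20,0,0,0,0,0,0],
    [20,0,0,-35,0,0,0],
    [20,0,0,-30,0,0,0],
    [20,0,0,-8,0,0,0],
    [20,0,0,0,0,0,0],
  ],
)

```text
time_s: 31.42
tcp_pos: [0.5325, 0.0749, 0.0654]
ee_rot: [[-0.195, -0.981, -0.007], [-0.981, 0.195, -0.003], [0.004, 0.006, -1.0]]
wrist_force: [1.1, 0.2, -3.6]
gripper_width: 0.59
gripper_force: 30.0
```

Emit:
drive_tool(
  rows=[
    [20,0,0,-1,0,0,0],
    [20,0,0,0,0,0,0],
    [20,0,0,0,0,0,0],
  ],
)

```text
time_s: 31.67
tcp_pos: [0.5356, 0.0765, 0.0672]
ee_rot: [[-0.194, -0.981, 0.002], [-0.981, 0.194, 0.001], [-0.001, -0.002, -1.0]]
wrist_force: [-0.1, -0.3, -2.9]
gripper_width: 0.591
gripper_force: 30.0
```

Emit:
drive_tool(
  rows=[
    [20,0,0,-1.5,0,0,0],
    [20,0,0,-1,0,0,0],
    [20,0,0,0,0,0,0],
    [20,0,0,0,0,0,0],
  ],
)

```text
time_s: 32.0
tcp_pos: [0.535, 0.0766, 0.0638]
ee_rot: [[-0.194, -0.981, 0.0], [-0.981, 0.194, 0.0], [-0.0, -0.0, -1.0]]
wrist_force: [-0.1, 0.2, -3.0]
gripper_width: 0.588
gripper_force: 30.0
```

Emit:
drive_tool(
  rows=[
    [20,0,0,-1,0,0,0],
    [20,0,0,0,0,0,0],
    [20,0,0,0,0,0,0],
  ],
)

```text
time_s: 32.25
tcp_pos: [0.5352, 0.0768, 0.0634]
ee_rot: [[-0.193, -0.981, 0.001], [-0.981, 0.193, 0.0], [-0.0, -0.001, -1.0]]
wrist_force: [-1.2, 0.7, 1.8]
gripper_width: 0.589
gripper_force: 29.9
```

Emit:
drive_tool(
  rows=[
    [20,0,0,-0.7,0,0,0],
    [20,0,0,0,0,0,0],
    [20,0,0,0,0,0,0],
  ],
)

```text
time_s: 32.5
tcp_pos: [0.5353, 0.0768, 0.0633]
ee_rot: [[-0.193, -0.981, 0.001], [-0.981, 0.193, -0.0], [-0.0, -0.001, -1.0]]
wrist_force: [-2.7, 0.2, 7.5]
gripper_width: 0.59
gripper_force: 29.9
```

Emit:
drive_tool(
  rows=[
    [80,0,0,0,0,0,0],
    [80,0,0,0,0,0,0],
    [80,0,0,0,0,0,0],
    [80,0,0,15,0,0,0],
    [80,0,0,30,0,0,0],
  ],
)

```text
time_s: 32.92
tcp_pos: [0.5326, 0.0757, 0.104]
ee_rot: [[-0.194, -0.981, -0.008], [-0.981, 0.195, -0.003], [0.004, 0.007, -1.0]]
wrist_force: [0.4, -0.2, -0.4]
gripper_width: 0.786
gripper_force: 0.0
```

Emit:
drive_tool(
  rows=[
    [80,0,0,35,0,0,0],
    [80,-7.9,-38.5,0,0,0,0],
    [80,-7.9,-38.5,0,0,0,0],
    [80,-7.9,-38.5,0,0,0,0],
    [80,-7.9,-38.5,0,0,0,0],
  ],
)

```text
time_s: 33.33
tcp_pos: [0.503, -0.0786, 0.1423]
ee_rot: [[-0.192, -0.981, 0.001], [-0.981, 0.192, 0.0], [-0.0, -0.001, -1.0]]
wrist_force: [0.6, -0.4, 0.2]
gripper_width: 0.799
gripper_force: 0.0
```

Emit:
drive_tool(
  rows=[
    [80,-7.9,-38.5,0,0,0,0],
    [80,-7.9,-38.5,0,0,0,0],
    [80,-7.9,-38.5,0,0,0,0],
    [80,-7.9,-38.5,0,0,0,0],
    [80,-7.9,-38.5,0,0,0,0],
  ],
)

```text
time_s: 33.75
tcp_pos: [0.4634, -0.2717, 0.1421]
ee_rot: [[-0.193, -0.981, 0.001], [-0.981, 0.193, -0.0], [0.0, -0.001, -1.0]]
wrist_force: [0.4, 0.8, -0.4]
gripper_width: 0.802
gripper_force: 0.0
```

Emit:
drive_tool(
  rows=[
    [80,-7.9,-38.5,0,0,0,0],
    [80,0,0,0,0,0,0],
    [80,0,0,0,0,0,0],
    [80,0,0,0,0,0,0],
  ],
)

```text
time_s: 34.08
tcp_pos: [0.4557, -0.3084, 0.1417]
ee_rot: [[-0.195, -0.981, -0.0], [-0.981, 0.195, 0.0], [-0.0, 0.001, -1.0]]
wrist_force: [-0.0, 0.2, -0.4]
gripper_width: 0.798
gripper_force: 0.0
```

Emit:
drive_tool(
  rows=[
    [80,0,0,-35,0,0,0],
    [80,0,0,-30,0,0,0],
    [80,0,0,-16.5,0,0,0],
    [80,0,0,0,0,0,0],
    [15,0,0,0,0,0,0],
  ],
)

```text
time_s: 34.5
tcp_pos: [0.4563, -0.3072, 0.0602]
ee_rot: [[-0.191, -0.982, -0.002], [-0.982, 0.191, 0.0], [0.0, 0.002, -1.0]]
wrist_force: [0.4, -0.0, 0.4]
gripper_width: 0.773
gripper_force: 0.0
```

Emit:
drive_tool(
  rows=[
    [15,0,0,0,0,0,0],
    [15,0,0,0,0,0,0],
    [15,0,0,0,0,0,0],
    [15,0,0,0,0,0,0],
    [15,0,0,0,0,0,0],
  ],
)

```text
time_s: 34.92
tcp_pos: [0.4568, -0.3085, 0.0619]
ee_rot: [[-0.193, -0.981, 0.002], [-0.981, 0.193, -0.001], [0.0, -0.002, -1.0]]
wrist_force: [0.1, 2.4, 5.2]
gripper_width: 0.53
gripper_force: 29.7
```

Emit:
drive_tool(
  rows=[
    [15,0,0,0,0,0,0],
    [15,0,0,15,0,0,0],
    [15,0,0,30,0,0,0],
    [15,0,0,35,0,0,0],
    [15,7.2,36.1,0,0,0,0],
  ],
)

```text
time_s: 35.33
tcp_pos: [0.4667, -0.2772, 0.1469]
ee_rot: [[-0.198, -0.98, 0.012], [-0.98, 0.198, -0.007], [0.004, -0.013, -1.0]]
wrist_force: [3.5, 0.0, -0.6]
gripper_width: 0.527
gripper_force: 29.7
```

Emit:
drive_tool(
  rows=[
    [15,7.2,36.1,0,0,0,0],
    [15,7.2,36.1,0,0,0,0],
    [15,7.2,36.1,0,0,0,0],
    [15,7.2,36.1,0,0,0,0],
    [15,7.2,36.1,0,0,0,0],
  ],
)

```text
time_s: 35.75
tcp_pos: [0.4986, -0.0902, 0.1403]
ee_rot: [[-0.194, -0.981, -0.001], [-0.981, 0.194, 0.0], [-0.0, 0.001, -1.0]]
wrist_force: [0.4, -0.5, -3.3]
gripper_width: 0.528
gripper_force: 29.7
```

Emit:
drive_tool(
  rows=[
    [15,7.2,36.1,0,0,0,0],
    [15,7.2,36.1,0,0,0,0],
    [15,7.2,36.1,0,0,0,0],
    [15,0,0,0,0,0,0],
    [15,0,0,0,0,0,0],
  ],
)

```text
time_s: 36.17
tcp_pos: [0.5206, 0.0183, 0.1401]
ee_rot: [[-0.191, -0.982, -0.001], [-0.982, 0.191, 0.0], [0.0, 0.001, -1.0]]
wrist_force: [-0.3, 0.3, -1.8]
gripper_width: 0.528
gripper_force: 29.7
```

Emit:
drive_tool(
  rows=[
    [15,0,0,-35,0,0,0],
    [15,0,0,-30,0,0,0],
    [15,0,0,-8,0,0,0],
    [15,0,0,0,0,0,0],
    [15,0,0,0,0,0,0],
  ],
)

```text
time_s: 36.58
tcp_pos: [0.5209, 0.0157, 0.0677]
ee_rot: [[-0.195, -0.981, -0.0], [-0.981, 0.195, -0.0], [0.001, 0.0, -1.0]]
wrist_force: [0.1, -0.1, -2.0]
gripper_width: 0.526
gripper_force: 29.8
```

Emit:
drive_tool(
  rows=[
    [15,0,0,-1.5,0,0,0],
    [15,0,0,-1,0,0,0],
    [15,0,0,0,0,0,0],
    [15,0,0,0,0,0,0],
  ],
)

```text
time_s: 36.92
tcp_pos: [0.521, 0.0165, 0.0656]
ee_rot: [[-0.194, -0.981, 0.001], [-0.981, 0.194, 0.0], [-0.001, -0.001, -1.0]]
wrist_force: [0.4, -0.6, -2.8]
gripper_width: 0.53
gripper_force: 29.8
```

Contact expected near 63.8 mm.

Emit:
drive_tool(
  rows=[
    [15,0,0,-1,0,0,0],
    [15,0,0,0,0,0,0],
    [15,0,0,0,0,0,0],
  ],
)

```text
time_s: 37.17
tcp_pos: [0.5208, 0.0166, 0.0641]
ee_rot: [[-0.194, -0.981, 0.0], [-0.981, 0.194, 0.0], [-0.0, -0.0, -1.0]]
wrist_force: [0.4, 0.0, -1.7]
gripper_width: 0.528
gripper_force: 29.8
```

Emit:
drive_tool(
  rows=[
    [15,0,0,-1,0,0,0],
    [15,0,0,0,0,0,0],
    [15,0,0,0,0,0,0],
  ],
)

```text
time_s: 37.42
tcp_pos: [0.521, 0.0167, 0.0636]
ee_rot: [[-0.193, -0.981, 0.0], [-0.981, 0.193, 0.0], [-0.0, -0.0, -1.0]]
wrist_force: [-1.5, 0.6, 4.9]
gripper_width: 0.525
gripper_force: 29.8
```

Emit:
drive_tool(
  rows=[
    [15,0,0,-0.5,0,0,0],
    [15,0,0,0,0,0,0],
    [15,0,0,0,0,0,0],
  ],
)

```text
time_s: 37.67
tcp_pos: [0.521, 0.0167, 0.0636]
ee_rot: [[-0.193, -0.981, 0.001], [-0.981, 0.193, 0.0], [-0.0, -0.001, -1.0]]
wrist_force: [-2.3, 1.2, 7.5]
gripper_width: 0.527
gripper_force: 29.8
```

Emit:
drive_tool(
  rows=[
    [80,0,0,0,0,0,0],
    [80,0,0,0,0,0,0],
    [80,0,0,0,0,0,0],
    [80,0,0,15,0,0,0],
    [80,0,0,30,0,0,0],
  ],
)

```text
time_s: 38.08
tcp_pos: [0.5182, 0.0158, 0.1045]
ee_rot: [[-0.195, -0.981, -0.009], [-0.981, 0.195, -0.002], [0.004, 0.008, -1.0]]
wrist_force: [0.2, 0.7, 0.2]
gripper_width: 0.772
gripper_force: 0.0
```

Emit:
drive_tool(
  rows=[
    [80,0,0,35,0,0,0],
    [80,3.1,-39.3,0,0,0,0],
    [80,3.1,-39.3,0,0,0,0],
    [80,3.1,-39.3,0,0,0,0],
    [80,3.1,-39.3,0,0,0,0],
  ],
)

```text
time_s: 38.5
tcp_pos: [0.5332, -0.1421, 0.1427]
ee_rot: [[-0.193, -0.981, 0.001], [-0.981, 0.193, 0.0], [-0.0, -0.001, -1.0]]
wrist_force: [1.2, 0.2, -1.1]
gripper_width: 0.799
gripper_force: 0.0
```

Emit:
drive_tool(
  rows=[
    [80,3.1,-39.3,0,0,0,0],
    [80,3.1,-39.3,0,0,0,0],
    [80,3.1,-39.3,0,0,0,0],
    [80,3.1,-39.3,0,0,0,0],
    [80,0,0,0,0,0,0],
  ],
)

```text
time_s: 38.92
tcp_pos: [0.5456, -0.3039, 0.1417]
ee_rot: [[-0.2, -0.98, 0.0], [-0.98, 0.2, -0.002], [0.002, -0.001, -1.0]]
wrist_force: [-0.5, 1.0, 1.1]
gripper_width: 0.795
gripper_force: 0.0
```

Emit:
drive_tool(
  rows=[
    [80,0,0,0,0,0,0],
    [80,0,0,0,0,0,0],
  ],
)

```text
time_s: 39.08
tcp_pos: [0.5451, -0.2977, 0.1418]
ee_rot: [[-0.194, -0.981, -0.001], [-0.981, 0.194, 0.001], [-0.0, 0.001, -1.0]]
wrist_force: [-0.2, 0.6, -0.2]
gripper_width: 0.802
gripper_force: 0.0
```

Run:
```python
from h import *
c=capture('scene')
im=cv2.resize(c['frame'][80:320,160:440],None,fx=2.5,fy=2.5,interpolation=2);cv2.imwrite('pics/s7.png',im[:,:,::-1])
```

```text
(no output)
```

View pics/s7.png

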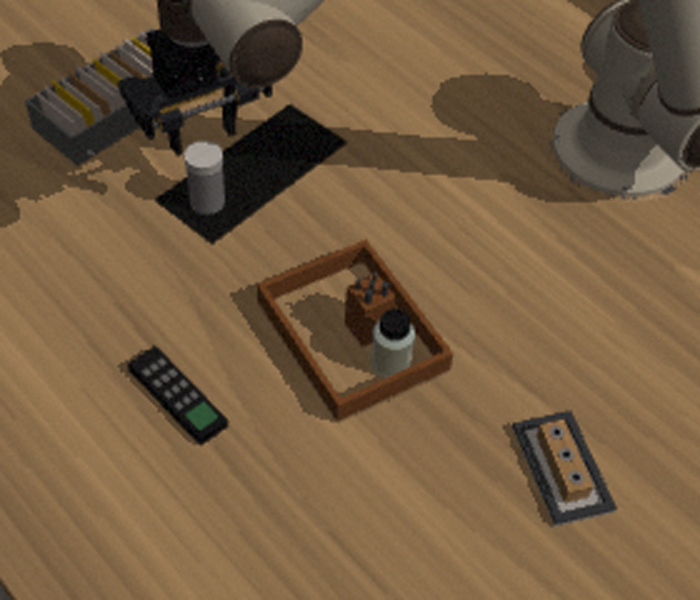

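The jar (393,340) and the block (372,305) stand in the box, and the tin is under the gripper at (205,180).

Emit:
drive_tool(
  rows=[
    [80,0,0,-35,0,0,0],
    [80,0,0,-30,0,0,0],
    [80,0,0,-16.5,0,0,0],
    [80,0,0,0,0,0,0],
    [20,0,0,0,0,0,0],
  ],
)

```text
time_s: 39.55
tcp_pos: [0.5457, -0.2965, 0.0608]
ee_rot: [[-0.191, -0.982, -0.002], [-0.982, 0.191, 0.0], [0.0, 0.002, -1.0]]
wrist_force: [0.1, -0.4, 0.6]
gripper_width: 0.773
gripper_force: 0.0
```

Emit:
drive_tool(
  rows=[
    [20,0,0,0,0,0,0],
    [20,0,0,0,0,0,0],
    [20,0,0,0,0,0,0],
    [20,0,0,0,0,0,0],
    [20,0,0,0,0,0,0],
  ],
)

```text
time_s: 39.97
tcp_pos: [0.5464, -0.2979, 0.0628]
ee_rot: [[-0.193, -0.981, 0.002], [-0.981, 0.193, -0.001], [0.0, -0.003, -1.0]]
wrist_force: [-1.1, 2.3, 6.2]
gripper_width: 0.572
gripper_force: 30.0
```

Emit:
drive_tool(
  rows=[
    [20,0,0,0,0,0,0],
    [20,0,0,15,0,0,0],
    [20,0,0,30,0,0,0],
    [20,0,0,35,0,0,0],
    [20,-4.9,35.9,0,0,0,0],
  ],
)

```text
time_s: 40.38
tcp_pos: [0.5458, -0.2674, 0.1481]
ee_rot: [[-0.197, -0.98, 0.015], [-0.98, 0.197, -0.007], [0.004, -0.016, -1.0]]
wrist_force: [4.0, 1.0, 0.3]
gripper_width: 0.567
gripper_force: 30.0
```

Emit:
drive_tool(
  rows=[
    [20,-4.9,35.9,0,0,0,0],
    [20,-4.9,35.9,0,0,0,0],
    [20,-4.9,35.9,0,0,0,0],
    [20,-4.9,35.9,0,0,0,0],
    [20,-4.9,35.9,0,0,0,0],
  ],
)

```text
time_s: 40.8
tcp_pos: [0.5152, -0.081, 0.1408]
ee_rot: [[-0.195, -0.981, -0.0], [-0.981, 0.195, 0.0], [-0.0, 0.0, -1.0]]
wrist_force: [1.2, 0.7, -2.5]
gripper_width: 0.57
gripper_force: 30.0
```

Emit:
drive_tool(
  rows=[
    [20,-4.9,35.9,0,0,0,0],
    [20,0,0,0,0,0,0],
    [20,0,0,0,0,0,0],
  ],
)

```text
time_s: 41.05
tcp_pos: [0.5109, -0.0449, 0.1411]
ee_rot: [[-0.19, -0.982, -0.0], [-0.982, 0.19, 0.0], [-0.0, 0.0, -1.0]]
wrist_force: [-0.4, -0.6, -2.8]
gripper_width: 0.567
gripper_force: 30.0
```

Emit:
drive_tool(
  rows=[
    [20,0,0,-35,0,0,0],
    [20,0,0,-30,0,0,0],
    [20,0,0,-8,0,0,0],
    [20,0,0,0,0,0,0],
    [20,0,0,0,0,0,0],
  ],
)

```text
time_s: 41.47
tcp_pos: [0.5117, -0.0475, 0.0681]
ee_rot: [[-0.195, -0.981, -0.0], [-0.981, 0.195, -0.0], [0.0, 0.0, -1.0]]
wrist_force: [0.4, 0.2, -1.6]
gripper_width: 0.567
gripper_force: 30.0
```

Emit:
drive_tool(
  rows=[
    [20,0,0,-1.5,0,0,0],
    [20,0,0,-1,0,0,0],
    [20,0,0,0,0,0,0],
    [20,0,0,0,0,0,0],
  ],
)

```text
time_s: 41.8
tcp_pos: [0.5115, -0.0467, 0.0659]
ee_rot: [[-0.194, -0.981, 0.001], [-0.981, 0.194, 0.0], [-0.0, -0.001, -1.0]]
wrist_force: [-0.9, -0.1, -1.9]
gripper_width: 0.574
gripper_force: 30.0
```

Emit:
drive_tool(
  rows=[
    [20,0,0,-1,0,0,0],
    [20,0,0,0,0,0,0],
    [20,0,0,0,0,0,0],
  ],
)

```text
time_s: 42.05
tcp_pos: [0.5113, -0.0465, 0.0646]
ee_rot: [[-0.194, -0.981, 0.0], [-0.981, 0.194, 0.0], [-0.0, -0.0, -1.0]]
wrist_force: [-0.1, -0.5, -2.5]
gripper_width: 0.566
gripper_force: 30.0
```

Emit:
drive_tool(
  rows=[
    [20,0,0,-0.7,0,0,0],
    [20,0,0,0,0,0,0],
    [20,0,0,0,0,0,0],
  ],
)

```text
time_s: 42.3
tcp_pos: [0.5114, -0.0465, 0.0644]
ee_rot: [[-0.193, -0.981, 0.0], [-0.981, 0.193, -0.0], [0.0, -0.0, -1.0]]
wrist_force: [-1.3, 1.0, 4.7]
gripper_width: 0.566
gripper_force: 30.0
```

Emit:
drive_tool(
  rows=[
    [20,0,0,-0.5,0,0,0],
    [20,0,0,0,0,0,0],
    [20,0,0,0,0,0,0],
  ],
)

```text
time_s: 42.55
tcp_pos: [0.5114, -0.0464, 0.0644]
ee_rot: [[-0.193, -0.981, 0.0], [-0.981, 0.193, -0.0], [0.0, -0.0, -1.0]]
wrist_force: [-3.6, 2.3, 8.6]
gripper_width: 0.571
gripper_force: 30.0
```

Emit:
drive_tool(
  rows=[
    [80,0,0,0,0,0,0],
    [80,0,0,0,0,0,0],
    [80,0,0,0,0,0,0],
    [80,0,0,15,0,0,0],
    [80,0,0,30,0,0,0],
  ],
)

```text
time_s: 42.97
tcp_pos: [0.5087, -0.047, 0.1054]
ee_rot: [[-0.195, -0.981, -0.009], [-0.981, 0.195, -0.001], [0.003, 0.008, -1.0]]
wrist_force: [1.0, 0.2, -0.2]
gripper_width: 0.783
gripper_force: 0.0
```

Emit:
drive_tool(
  rows=[
    [80,0,0,35,0,0,0],
    [80,0,0,35,0,0,0],
    [80,-10,-35,0,0,0,0],
    [80,-10,-35,0,0,0,0],
    [80,-10,-35,0,0,0,0],
  ],
)

```text
time_s: 43.38
tcp_pos: [0.4813, -0.1522, 0.1791]
ee_rot: [[-0.192, -0.981, 0.002], [-0.981, 0.192, 0.0], [-0.001, -0.002, -1.0]]
wrist_force: [-0.3, 0.9, -0.6]
gripper_width: 0.798
gripper_force: 0.0
```

Emit:
drive_tool(
  rows=[
    [80,-10,-35,0,0,0,0],
    [80,-10,-35,0,0,0,0],
    [80,-10,-35,0,0,0,0],
    [80,0,0,0,0,0,0],
    [80,0,0,0,0,0,0],
  ],
)

```text
time_s: 43.8
tcp_pos: [0.4505, -0.2582, 0.1778]
ee_rot: [[-0.198, -0.98, -0.0], [-0.98, 0.198, 0.0], [-0.0, 0.001, -1.0]]
wrist_force: [0.3, -0.1, -0.1]
gripper_width: 0.802
gripper_force: 0.0
```

Run:
```python
from h import *
for n in ['top','scene']:
    c=capture(n);W=cloud(c)
    for l,lo,hi in [('jig',.025,.05),('jar',.06,.11),('tin',.085,.12),('bitblock',.065,.086)]:
        m=masks_of(l,c)
        if not m: continue
        p=W[m[0]['region']];p=p[(p[:,2]>lo)&(p[:,2]<hi)]
        if len(p)<5: continue
        r=cv2.minAreaRect((p[:,:2]*1000).astype(np.float32))
        print(n,l,round(m[0]['p'],2),len(p),p.mean(0),np.round(r[0],1),np.round(r[1],1),round(r[2],1))
im=cv2.resize(c['frame'][80:320,160:440],None,fx=2.5,fy=2.5,interpolation=2);cv2.imwrite('pics/s8.png',im[:,:,::-1])
```

```text
top jig 0.67 232 [0.4766 0.3186 0.0336] [477.6 319.9] [94.2 31. ] 63.8
top jar 0.56 177 [0.5324 0.076  0.0864] [533.6  76.3] [48.2 48.2] 88.4
top tin 0.74 137 [ 0.5099 -0.0404  0.0989] [509.9 -38.5] [33.6 50.6] 89.6
top bitblock 0.78 120 [0.5177 0.0166 0.0816] [519.8  16.8] [45.2 45.1] 80.7
scene tin 0.74 188 [ 0.5168 -0.043   0.097 ] [513.1 -35.3] [49.1 70. ] 9.3
scene bitblock 0.94 167 [0.5288 0.0229 0.0789] [523.8  19.8] [48.3 45.8] 78.8
```

View pics/s8.png

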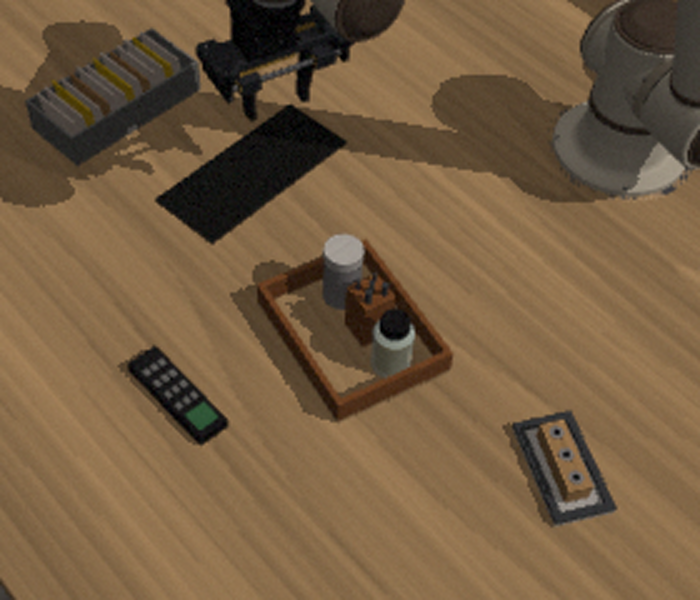

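The tin (343,270), the block (372,305) and the jar (393,340) are back in their places, and the jig is in the recess at (567,462). Handing in.

```bash
python3 -c "
from station import *
print(finish_job())"
```

```text
the job is handed in; nothing more can be done
None
```

The job is handed in (no verdict came back): the jig lies released in the cradle recess, and the tin, bit block and jar stand upright in the box within a few mm of their starting places, with about 44 s of the 141 s used.

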